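# Clamp a circuit board and lock the jaw with a flat driver

## Task

Slide the loose jaw of the board holder up against the circuit board so that the board is held snugly between both jaws. Then take the square-handled flat driver, seat its blade in the slotted screw on that jaw and turn the screw clockwise until it is fully home at its stop, then stand the driver back in its own hole of the stand and let go. Keep the fingers off the screw, and leave the other things on the table where they are.

Things in the scene. Friction and masses are not known exactly. Their poses are not given: they have to be found in the camera images.
- holder: Fixed board holder: aluminium base plate 80 (x) x 176 (y) x 14 mm high reaching from y = -101 to +75 mm, carrying at its +y end a fixed steel jaw (70 mm in x, inner face at y = +50 mm, top 40 mm above the table). Two grey support bars (tops at 24 mm) carry the circuit board. Origin on the table, under the middle of the board holder's x width; the loose jaw slides along the holder's +y axis towards the fixed jaw.
- jaw (a joint): Travel (m) of the loose dark steel jaw along the holder's +y axis. The jaw is a block 52 (x) x 40 (y) x 24 mm high on the base plate (from 14 to 38 mm above the table). At 0 its centre is at y = -66 mm of the holder; it starts at 0 to 0.015, and reads 0.036 when the 60 mm board is held with no gap against the fixed jaw (the board then stops it). Rubbing friction 8 N; it stays where it is left. It can be pushed on its back (-y) face.
- jaw_back (a point): Centre of the loose jaw's back face (the face away from the board), 26 mm above the table; axes as the holder's. The base plate reaches 35 mm (jaw at 0) behind it and is free there.
- screw_slot (a point): Centre of the floor of the slot in the brass screw head on top of the loose jaw. The head is a disc of 24 mm diameter, its top 46 mm above the table; the slot runs right across it along this point's x axis, 4 mm wide, 5 mm deep (its floor is 41 mm above the table), top edges bevelled 1.3 mm. z is up; the screw's axis is vertical through this point. The screw turns but does not rise or sink. It moves along with the jaw.
- screw (a joint): Turn (rad) of the slotted quarter-turn screw, growing clockwise as seen from above. It starts at 0.1 to 0.65. The stop (fully home) is at 1.571, where the slot lies along the holder's x axis, in line with the two short white marks on the jaw; at 0 the slot lies along the holder's y axis. Friction torque 0.08 N m; it stays where it is left.
- board: Loose green circuit board with small parts on top, 70 (x) x 60 (y) x 3 mm, lying flat on the support bars of the holder, its underside 24 mm above the table; origin at the centre of the underside. It starts 1 to 5 mm off the fixed jaw and slides easily.
- driver: Flat-blade screwdriver standing blade down in the stand. Origin at the middle of the blade's end, z up along the handle, x along the blade's width. Blade 12 mm wide (x), 2.2 mm thick (y), 14 mm long; then a round 9 mm shaft up to 67 mm; then a grey square-section handle 22 x 22 mm with flats facing the driver's x and y, from 67 to 147 mm, ending in a small cap at 151 mm. 90 g.
- driver_tip (a point): Middle of the end of the driver's blade (the driver's origin), axes as the driver's.
- stand: Fixed wooden stand, 160 (x) x 76 (y) mm, its 12 mm thick top plate with upper face 80 mm above the table, with two holes at x = -42 mm (square-handled flat driver) and x = +42 mm (round-handled driver). Below the plate it is open except for corner legs and a 6 mm thick floor. Origin on the table under its centre.
- stand_hole (a point): Centre of the mouth of the flat driver's own hole, 80 mm above the table; vertical hole 17 mm in diameter, mouth bevelled 3 mm. The driver's shaft hangs in it, its handle's shoulder rests on the plate, so that the blade's end is then 67 mm below this point.
- round_driver: The other driver in the stand, with a thin 5 mm shaft and a round 20 mm handle whose top is 142 mm above the table; leave it. Origin at the end of its shaft.
- cup: Empty brown paper cup, 82 mm wide, 100 mm tall, upright on the table; leave it. Origin at the centre of its underside.
- pencil: Yellow pencil 135 mm long lying on the table; leave it.
- tape: Grey roll of tape lying flat, 64 mm across, 19 mm high; leave it.
- spare_board: A second green circuit board lying flat on the table outside the holder; leave it.
- adaptor: Black plug-in power adaptor, 60 x 45 x 30 mm, lying on the table; leave it.
There are look-alikes about, which are no part of the job. What is shaped like the board but red is not meant.

How it is judged:
On the way, in this order (a step that is already met when the one before it is completed fails the run):
1. the loose jaw is closed on the board, the screw not yet turned home (value of joint jaw between 0.0335 and 0.039 m and value of joint screw below 1.2 rad), for 0.2 s.
2. the screw is home with the driver's blade seated in its slot and the jaw still closed (value of joint screw above 1.45 rad and horizontal distance between driver_tip and screw_slot below 0.006 m and z of driver_tip in the frame of screw_slot below 0.003 m and value of joint jaw above 0.0335 m), for 0.2 s.
At the end, for the whole second after the job is handed in: Jaw within 2.5 mm of fully closed; board flat (0.08 rad) on its supports between the jaws; screw within 0.12 rad of its stop; flat driver upright (0.12 rad) in its own hole, tip within 9 mm of the hole's axis and at least 62 mm below its mouth; driver and board at rest (value of joint jaw between 0.0335 and 0.039 m and value of joint screw above 1.45 rad and z of board in the frame of holder between 0.021 and 0.027 m and y of board in the frame of holder between 0.015 and 0.024 m and angle between board's own z axis and vertical below 0.08 rad and horizontal distance between driver_tip and stand_hole below 0.009 m and z of driver_tip in the frame of stand_hole below -0.062 m and angle between driver's own z axis and vertical below 0.12 rad and linear speed of each of driver, board below 0.02 m/s); the robot touches nothing.
It fails at once if the fingers touch the screw (contact force between the fingers and screw above 1 N).
It fails at once if the other driver is pulled out or shoved (distance of round_driver from where it was at the start of the episode above 0.025 m).
It fails at once if the cup is tipped or shoved (angle between cup's own z axis and vertical above 0.35 rad or distance of cup from where it was at the start of the episode above 0.03 m).
It fails at once if pencil, tape, spare board or adaptor is shoved (distance of any of pencil, tape, spare_board, adaptor from where it was at the start of the episode above 0.03 m).
It also fails if it takes over 72 s, if anything falls off the work surface, if the arm or the gripper's body presses on something with over 40 N, if the wrist force passes 120 N, or if a joint passes its speed limit or range.

## Robot

A 6-joint arm with a two-finger parallel gripper is mounted at the origin on the work surface. World frame = base frame: x ahead of the robot, y to its left, z up, the work surface at z = 0. Lengths are in m, angles in rad, forces in N, time in s.
With the tool pointing down it reaches from about 0.225 to 0.875 m from the base axis. Payload 3.4 kg.
Tool frame: the origin (TCP) lies on the centre line of the jaws, within the pads' length; the fingertips stand 17 mm ahead of it and the grasp point (between the pads) lies 2 mm behind it (tcp_to_tips is the distance from the TCP to the fingertips, in m); z points along the fingers, y is the direction in which the jaws open and shut (so a half turn about z gives the same grasp; the last joint's range is limited). The gripper opens to 85 mm and grips with 20 to 120 N. Pads are 22 mm wide; open, the fingers measure 114 mm over their backs; the gripper's body (76 mm by 85 mm) begins 54 mm behind the grasp point. The pads swing forward as they close: fully open they stand 13 mm farther back than shut.
Start: joints at [-1.269, 0.276, 1.505, -0, 1.361, -0.121], TCP at [0.236, -0.524, 0.248] pointing down, gripper open.
Joint ranges: [-2.89, 2.89], [-0.75, 2.08], [0.22, 2.7], [-1.18, 4.32], [0.11, 2.71], [-2.7, 2.7]. Speed limits (rad/s): [2.57, 2.57, 3.14, 3.14, 3.14, 3.14].

## Interface

Orientations are given as a unit quaternion [x, y, z, w].
In Python, from bench import * gives the robot as it stands.
- The arm moves only by the shell command python3 -m pendant 'ROWS' [FORCE]. ROWS is JSON, a list that holds one entry, the list of rows, each a list of 5 numbers: the shift along the tool's x, y, z in cm, then the turn about the tool's z in degrees, then the finger opening in cm, from 0 to 8.54. In form: [[[dx, dy, dz, yaw, gripper], ...]]. A call has 1 to 5 rows; each row shifts and turns the pose as measured when the row begins, along the tool's axes as they then stand; what a row does not reach is not made up. A row lasts 1/10 s, in which the tool goes at most 50 mm and 8.59 degrees, less where a joint would pass 70% of its speed; a pose out of reach is approached as far as the arm can. A call with a gripper value outside its range is refused whole. The fingers move at their own pace and stop on an object; FORCE is the grip in N (left out, the last holds). Time passes only in rows, so rows that do not move let the fingers close. It gives the time, the measured TCP pose, the force and the opening at its end, in the units of the state.
- sense(): the state, without advancing time (a new reading comes with each control period).
- capture(name): name is "side" or "top" or "wrist"; returns a dict with "pixels" (420x560x3 uint8, red, green, blue), "fovy" (degrees; the focal length in pixels is half the picture's height over the tangent of half this angle, whatever the lens; pixels are square), "cx", "cy" (the principal point, pixels), "extrinsics" (4x4, takes a point from camera to world coordinates). Camera axes: x right, y up, looking along -z (the intrinsics and any distortion apply to the point x, -y, -z); pixel columns grow to the right and rows downward; lengths in m; the calibration is good to about 2 mm. A picture is of the moment at which its call begins. There is no depth.
- close_job(): hands the job in, once; it reports no verdict.
Trained networks look in a picture, given as the dict that the camera call returned (one of the last four; its "shot" number tells which), for a name from the list of things; names that differ only in an ending like _2 or _b are one class to them, and where a whole thing is asked for, a point or a joint stands for the part that bears it (a point fixed in the world has none). Each returns a list of dicts, best first, with "score" (0 to 1); they miss things now and then, are a little off and sometimes report something else, mostly with a low value. They report only what shows in the picture. A call takes as long as a camera call. They do not tell look-alikes from the thing itself.
- outline_of(label, picture): "pixels" (420x560 bool, what is visible of it) and "uv" ([column, row] in pixels, amid what is visible of it).
- place_of(label, picture): "uv" ([column, row] in pixels: a listed point, or the origin of a listed thing).
The state is a dict: "time": time; "qpos": joint angles; "qd": joint speeds; "joint_torque": joint torques, N m; "eef_pos": TCP position; "tool_rot": TCP orientation; "force": force on the tool from outside, world axes, zero at the start; "ft_torque": the same for the moment, N m; "width": finger opening in m.
Only numpy, scipy, OpenCV 4.12 (cv2) and the standard library are available. Lean on these libraries where they do the work, as an engineer would, in place of code of your own. Each camera call takes 0.05 s, during which the arm holds its last target.

## Working session

There is one attempt and no reset: what is moved stays moved. The work goes in short steps, Python scripts to look and compute and a shell command to move; the robot and the scene stay as the last step left them, time stands still between calls to the robot, and variables do not carry over. Pictures are saved under pics/ and viewed, and the job is handed in when it is done.

```bash
ls; mkdir -p pics; python3 - <<'E'
from bench import *
import cv2
s=sense();print(s)
for n in ["side","top","wrist"]:
    p=capture(n);print(n,p["fovy"],p["cx"],p["cy"],p["extrinsics"],[k for k in p])
    cv2.imwrite(f"pics/a_{n}.png",p["pixels"][:,:,::-1])
E
```

```text
pics
{'time': 0.0, 'qpos': array([-1.26898700e+00,  2.76588755e-01,  1.50614004e+00,  3.18109142e-05,
        1.36067276e+00, -1.20972102e-01]), 'qd': array([-0.00186434,  0.00058574, -0.00055766,  0.00027996,  0.00031182,
       -0.00030356]), 'joint_torque': array([-2.19253539e-03, -4.16780412e+01, -2.45805359e+01, -3.18676848e-04,
        1.10628139e-02, -1.09405715e-05]), 'eef_pos': array([ 0.23579426, -0.52389076,  0.24744048]), 'tool_rot': array([ 9.77740360e-01,  2.09816517e-01, -6.61788603e-05, -9.02161997e-04]), 'force': array([ 0.12508485,  0.21000032, -0.69453854]), 'ft_torque': array([ 0.02768143, -0.02496602,  0.01830359]), 'width': 0.08527430389934844}
side 43.69602694261475 278.50362692011674 206.27468083718014 [[ 0.99718534  0.03831924 -0.06444399  0.49465516]
 [-0.07464685  0.58785619 -0.80551409 -0.86773057]
 [ 0.00701711  0.80805739  0.58906198  0.74776109]
 [ 0.          0.          0.          1.        ]] ['pixels', 'fovy', 'cx', 'cy', 'extrinsics', 'shot']
top 48.12749612614127 275.63583186549374 203.3443661379741 [[ 0.00486002  0.98136703 -0.19208104  0.33834907]
 [-0.9999712   0.00364976 -0.00665412  0.02872293]
 [-0.00582909  0.19210785  0.98135651  1.33356263]
 [ 0.          0.          0.          1.        ]] ['pixels', 'fovy', 'cx', 'cy', 'extrinsics', 'shot']
wrist 68.44062997857189 278.006970239843 212.45346949181186 [[ 0.40993214  0.87815821  0.24656397  0.29895442]
 [-0.9121126   0.39541011  0.10817327 -0.49427777]
 [-0.00250064 -0.2692378   0.96307048  0.37241283]
 [ 0.          0.          0.          1.        ]] ['pixels', 'fovy', 'cx', 'cy', 'extrinsics', 'shot']
```

View pics/a_side.png

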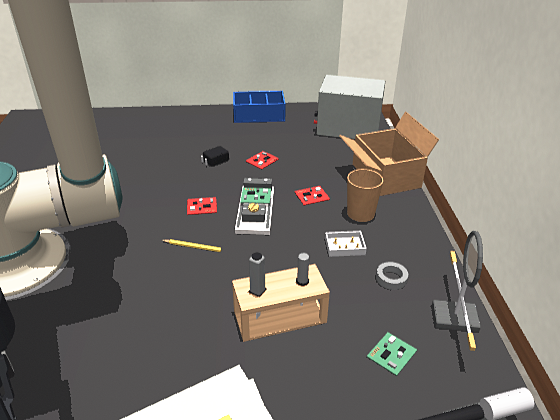

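View pics/a_top.png

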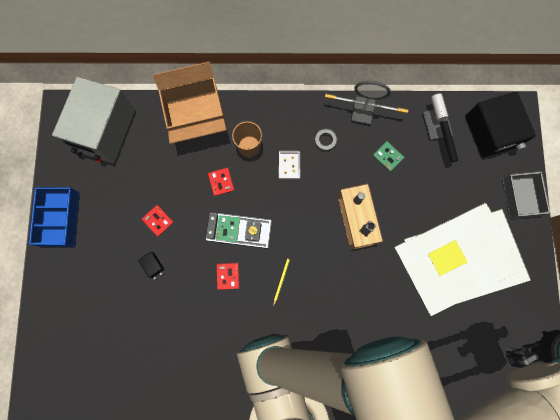

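View pics/a_wrist.png

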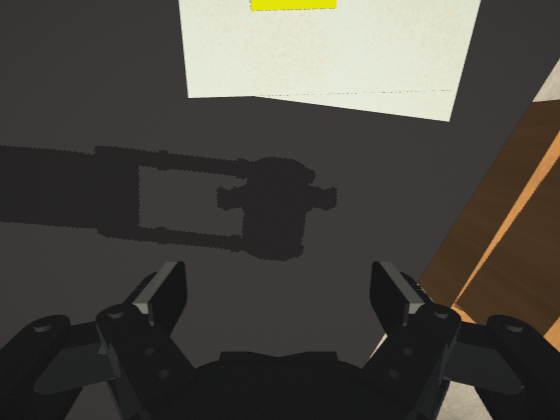

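```bash
cat > h.py <<'E'
from bench import *
import numpy as np, cv2
from scipy.spatial.transform import Rotation as R
def K(p):
    f=p["pixels"].shape[0]/2/np.tan(np.radians(p["fovy"])/2); return f,p["cx"],p["cy"]
def back(p,uv,z):
    f,cx,cy=K(p); d=np.array([(uv[0]-cx)/f,-(uv[1]-cy)/f,-1.]); E=np.array(p["extrinsics"])
    r=E[:3,:3]@d; o=E[:3,3]; return o+r*(z-o[2])/r[2]
def proj(p,X):
    f,cx,cy=K(p);E=np.array(p["extrinsics"]);c=E[:3,:3].T@(np.array(X)-E[:3,3]); return np.array([cx-f*c[0]/c[2],cy+f*c[1]/c[2]])
def save(p,n,crop=None,s=1):
    im=p["pixels"][:,:,::-1]
    if crop: a,b,c,d=crop; im=im[b:d,a:c]
    cv2.imwrite(f"pics/{n}.png",cv2.resize(im,None,fx=s,fy=s,interpolation=cv2.INTER_CUBIC))
def tri(ps,uvs):
    A=[];b=[]
    for p,uv in zip(ps,uvs):
        f,cx,cy=K(p);E=np.array(p["extrinsics"]);d=E[:3,:3]@np.array([(uv[0]-cx)/f,-(uv[1]-cy)/f,-1.]);d/=np.linalg.norm(d)
        M=np.eye(3)-np.outer(d,d);A.append(M);b.append(M@E[:3,3])
    A=np.vstack(A);b=np.hstack(b);return np.linalg.lstsq(A,b,rcond=None)[0]
def tool(s=None):
    s=s or sense(); return np.array(s["eef_pos"]),R.from_quat(s["tool_rot"]).as_matrix()
E
python3 - <<'E'
from h import *
Z={"holder":0,"jaw_back":.026,"screw_slot":.041,"board":.024,"driver":.013,"stand":0,"stand_hole":.08,"round_driver":.0,"cup":0,"pencil":.003,"tape":0,"adaptor":0,"spare_board":0}
for n in ["top","side"]:
    p=capture(n); save(p,"b_"+n)
    for l,z in Z.items():
        for r in place_of(l,p)[:3]: print(n,l,round(r["score"],2),np.round(r["uv"],1),np.round(back(p,r["uv"],z)[:2],4))
p=capture("top");save(p,"b_tc",(190,180,290,270),7)
save(p,"b_ts",(320,160,420,260),6)
p=capture("side");save(p,"b_sc",(220,160,330,250),7)
E
```

```text
top holder 0.66 [233.9 229. ] [0.5241 0.1568]
top jaw_back 0.63 [264.1 232.8] [0.5101 0.0695]
top screw_slot 0.55 [253.8 232. ] [0.5103 0.0975]
top screw_slot 0.33 [325.  142.5] [ 0.7699 -0.1034]
top board 0.81 [158. 221.] [0.5427 0.3692]
top board 0.77 [225.5 227. ] [0.5264 0.1782]
top board 0.67 [227.8 272.7] [0.3992 0.1687]
top driver 0.48 [363.3 234.3] [ 0.5087 -0.2101]
top stand 0.56 [356.7 218.7] [ 0.5554 -0.195 ]
top stand_hole 0.75 [362.6 227. ] [ 0.5198 -0.1968]
top round_driver 0.49 [351.4 202.4] [ 0.603 -0.181]
top round_driver 0.36 [253.1 147.9] [0.7663 0.1053]
top cup 0.6 [248.8 147.6] [0.7672 0.118 ]
top cup 0.26 [389.  155.5] [ 0.7441 -0.2953]
top pencil 0.65 [284.5 276.3] [0.3909 0.0119]
top pencil 0.31 [360.1 232.9] [ 0.514 -0.203]
top tape 0.69 [323.  141.1] [ 0.7879 -0.1017]
top tape 0.37 [386.3 155.1] [ 0.7453 -0.2874]
top adaptor 0.61 [153.8 266.4] [0.4169 0.3805]
top adaptor 0.24 [251.4 146. ] [0.7721 0.1104]
top spare_board 0.78 [387.  152.9] [ 0.7521 -0.2897]
side holder 0.59 [253.2 205.4] [0.5154 0.1624]
side jaw_back 0.64 [253.2 218.7] [0.5129 0.0753]
side screw_slot 0.43 [254.7 205.8] [0.5177 0.1041]
side board 0.97 [255.9 196.3] [0.5226 0.1662]
side board 0.97 [201.2 207.8] [0.3934 0.1277]
side board 0.92 [313.  195.3] [0.6604 0.1615]
side driver 0.83 [259.6 315.5] [ 0.5145 -0.203 ]
side stand 0.58 [281.3 318.1] [ 0.5551 -0.2004]
side stand_hole 0.85 [260.  290.9] [ 0.516  -0.2062]
side cup 0.78 [359.4 212.7] [0.7673 0.1163]
side pencil 0.53 [194.1 249.2] [0.3819 0.0052]
side tape 0.83 [395.  281.1] [ 0.7933 -0.1179]
side adaptor 0.8 [216.6 159.2] [0.4224 0.3859]
side spare_board 0.71 [279.2 315.5] [ 0.5517 -0.1937]
side spare_board 0.69 [388.5 354.1] [ 0.7358 -0.2957]
side spare_board 0.48 [197.1 248.8] [0.3879 0.0096]
```

View pics/b_tc.png

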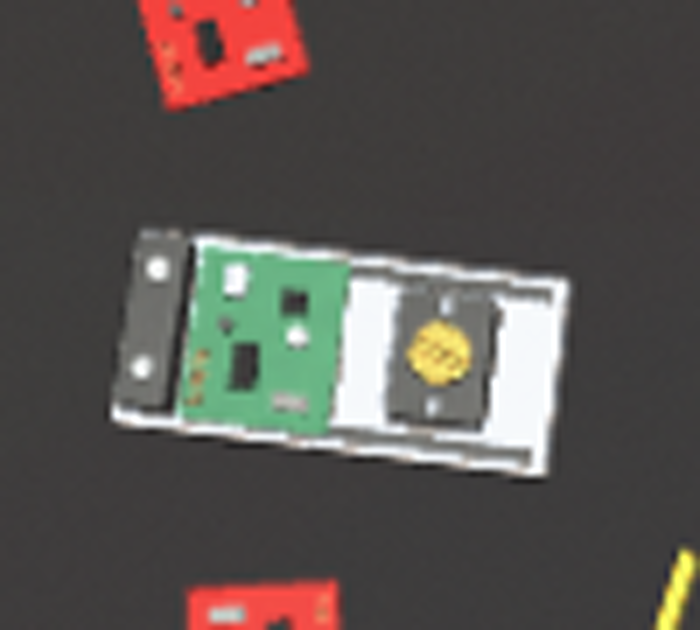

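View pics/b_ts.png

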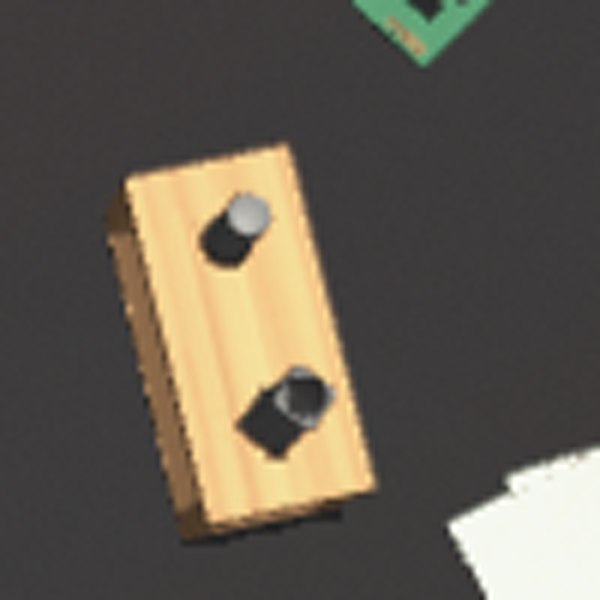

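View pics/b_sc.png

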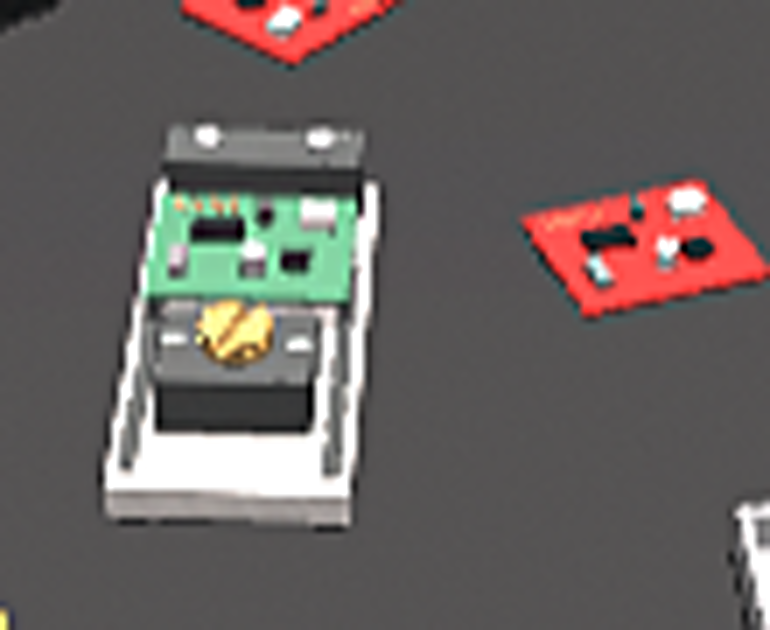

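```bash
cat >> h.py <<'E'
def plan(xyz,head,step=4.5,yawstep=8.0,pos=None,h0=None):
    """suggested rows to reach TCP xyz with tool-x heading (deg)"""
    p,M=tool(); h=np.degrees(np.arctan2(M[1,0],M[0,0]))
    d=np.array(xyz)-p; dh=(head-h+180)%360-180
    n=int(max(np.ceil(np.linalg.norm(d)*100/step),np.ceil(abs(dh)/yawstep),1))
    rows=[]
    for i in range(n):
        a=np.radians(h+dh*i/n)
        X=np.array([np.cos(a),np.sin(a)]);Y=np.array([np.sin(a),-np.cos(a)])
        w=d/n*100
        rows.append([round(float(X@w[:2]),2),round(float(Y@w[:2]),2),round(float(-w[2]),2),round(float(-dh/n),1)])
    print("at",np.round(p,4),"head",round(h,2),"tilt",np.round(M[:,2],4),"->",n)
    for r in rows: print(r)
E
python3 -c "
from h import *
plan((.51,.02,.25),83)"
```

```text
at [ 0.2359 -0.5244  0.2483] head 24.22 tilt [ 0.e+00 -1.e-04 -1.e+00] -> 14
[3.38, -2.74, -0.01, -4.2]
[3.57, -2.49, -0.01, -4.2]
[3.74, -2.22, -0.01, -4.2]
[3.9, -1.94, -0.01, -4.2]
[4.03, -1.65, -0.01, -4.2]
[4.14, -1.35, -0.01, -4.2]
[4.23, -1.04, -0.01, -4.2]
[4.29, -0.73, -0.01, -4.2]
[4.33, -0.41, -0.01, -4.2]
[4.35, -0.1, -0.01, -4.2]
[4.35, 0.22, -0.01, -4.2]
[4.32, 0.54, -0.01, -4.2]
[4.27, 0.85, -0.01, -4.2]
[4.19, 1.17, -0.01, -4.2]
```

```bash
python3 -m pendant '[[[3.4,-2.7,0,-4.2,0],[3.6,-2.5,0,-4.2,0],[3.7,-2.2,0,-4.2,0],[3.9,-1.9,0,-4.2,0],[4.0,-1.7,0,-4.2,0]]]' 40; python3 -m pendant '[[[4.1,-1.4,0,-4.2,0],[4.2,-1.0,0,-4.2,0],[4.3,-0.7,0,-4.2,0],[4.3,-0.4,0,-4.2,0],[4.3,-0.1,0,-4.2,0]]]';python3 -c "
from h import *
plan((.51,.02,.25),83)"
```

```text
time: 2.15
eef_pos: [0.3342, -0.3307, 0.2469]
tool_rot: [0.922, 0.387, -0.0, 0.002]
force: [0.4, 0.2, 1.0]
width: 0.0121
time: 2.65
eef_pos: [0.4323, -0.1285, 0.2474]
tool_rot: [0.833, 0.554, 0.0, 0.004]
force: [0.1, -0.8, -0.2]
width: -0.0002
at [ 0.4323 -0.1285  0.2474] head 67.25 tilt [ 0.0047 -0.0061 -1.    ] -> 4
[4.17, 0.36, -0.06, -3.9]
[4.14, 0.64, -0.06, -3.9]
[4.09, 0.92, -0.06, -3.9]
[4.01, 1.2, -0.06, -3.9]
```

```bash
python3 -m pendant '[[[4.2,0.4,0,-3.9,0],[4.1,0.6,0,-3.9,0],[4.1,0.9,0,-3.9,0],[4.0,1.2,0,-3.9,0],[0,0,0,0,0]]]'; python3 - <<'E'
from h import *
p=capture("wrist");save(p,"c_w")
for l,z in {"holder":0,"jaw_back":.026,"screw_slot":.041,"board":.024}.items():
    for r in place_of(l,p)[:2]: print(l,round(r["score"],2),np.round(r["uv"],1),np.round(back(p,r["uv"],z)[:2],4))
print(tool())
E
```

```text
time: 3.15
eef_pos: [0.5135, 0.0316, 0.2481]
tool_rot: [0.744, 0.669, 0.002, 0.005]
force: [-1.1, -0.7, 0.2]
width: -0.0
holder 0.59 [270.2  71.4] [0.5215 0.1594]
jaw_back 0.91 [267.4 144.9] [0.51   0.0819]
screw_slot 0.89 [267.  123.6] [0.5125 0.1042]
screw_slot 0.21 [266.6  50.6] [0.52  0.172]
board 0.66 [269.4  50.4] [0.5228 0.1754]
board 0.62 [398.1  14.4] [0.6541 0.1944]
(array([0.51087661, 0.02633683, 0.24804969]), array([[ 0.11330106,  0.99353235,  0.00750597],
       [ 0.99353502, -0.11324059, -0.00804549],
       [-0.00714348,  0.00836901, -0.99993946]]))
```

View pics/c_w.png

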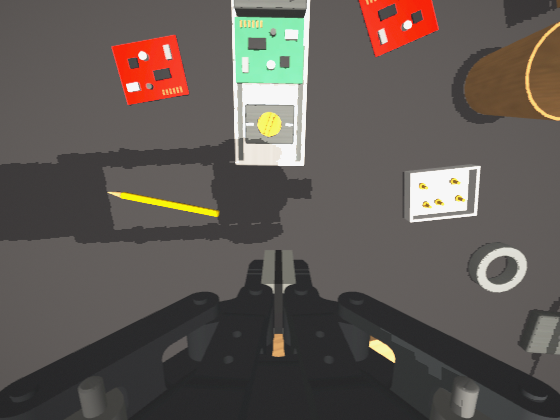

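```bash
python3 - <<'E'
from h import *
p=capture("wrist");save(p,"d_w",(215,0,325,180),4.4/1.4)
p2=capture("wrist")
im=p["pixels"].astype(int)
from numpy import *
bright=im.min(2)>170
for v in range(95,166,10):
    u=np.where(bright[v,200:330])[0]+200; print(v,u.min() if len(u) else None,u.max() if len(u) else None)
    if len(u): print(np.round(back(p,(u.min()-.5,v),.014)[:2],4),np.round(back(p,(u.max()+.5,v),.014)[:2],4))
for u in range(240,305,10):
    v=np.where(im[150:200,u].mean(1)>110)[0]+150; print(u,v.max(),np.round(back(p,(u,v.max()+.5),.014)[:2],4))
print(tool())
E
```

```text
95 235 307
[0.4778 0.1321] [0.5568 0.1231]
105 235 307
[0.4763 0.1219] [0.5559 0.1128]
115 236 307
[0.4758 0.1114] [0.555  0.1024]
125 236 306
[0.4742 0.1009] [0.5529 0.0919]
135 236 306
[0.4725 0.0902] [0.552  0.0811]
145 237 306
[0.472  0.0792] [0.551  0.0701]
155 238 306
[0.4714 0.0679] [0.55   0.0589]
165 None None
240 159 [0.4735 0.0625]
250 159 [0.4849 0.0612]
260 159 [0.4964 0.0599]
270 159 [0.5078 0.0586]
280 159 [0.5192 0.0573]
290 159 [0.5307 0.056 ]
300 160 [0.542  0.0535]
(array([0.5109826 , 0.02614862, 0.24818532]), array([[ 0.11395804,  0.99345365,  0.00796325],
       [ 0.99346177, -0.11389617, -0.0078338 ],
       [-0.00687553,  0.00880391, -0.99993761]]))
```

View pics/d_w.png

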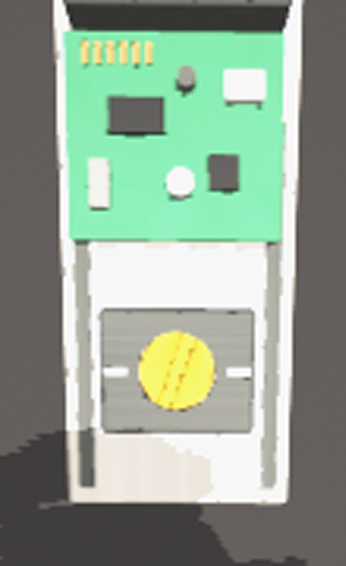

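```bash
python3 - <<'E'
from h import *
p=capture("wrist")
P=lambda a,b,z: back(p,(215+a/3.143,b/3.143),z)[:2]
jb=P(177,432,.038);jf=P(177,310,.038);sc=P(177,371,.046);be=P(179,503,.014)
a=np.radians(84);yh=np.array([np.cos(a),np.sin(a)])
bd=P(172,242,.027)
print("jb",jb,"jf",jf,"sc",sc,"be",be,"board edge",bd)
for n,q in dict(jb=jb,jf=jf,sc=sc,bd=bd).items(): print(n,"y_h",-101+1000*(q-be)@yh)
for b in [(170,400),(187,340)]: print(P(*b,.046))
plan(tuple(jb-yh*.024)+(.10,),84)
E
```

```text
jb [0.51287907 0.08373634] jf [0.51750528 0.12194012] sc [0.51530853 0.10300473] be [0.51016199 0.05758528] board edge [0.51836907 0.1438474 ]
jb y_h -74.70818676304451
jf y_h -36.230121959469145
sc y_h -55.29140979542204
bd y_h -14.35256151207092
[0.51197168 0.09433236]
[0.51961643 0.11203506]
at [0.5111 0.0262 0.2482] head 83.46 tilt [ 0.0081 -0.0077 -0.9999] -> 4
[0.83, -0.11, 3.71, -0.1]
[0.83, -0.11, 3.71, -0.1]
[0.83, -0.11, 3.71, -0.1]
[0.83, -0.11, 3.71, -0.1]
```

```bash
python3 -m pendant '[[[0.8,-0.1,4.0,0,0],[0.8,-0.1,4.0,0,0],[0.8,-0.1,4.0,0,0],[0.6,-0.1,4.0,-0.5,0],[0,0,2.2,0,0]]]';python3 -c "
from h import *
plan((.5104,.0599,.039),84)"
```

```text
time: 4.05
eef_pos: [0.5181, 0.0504, 0.067]
tool_rot: [0.747, 0.665, 0.006, 0.012]
force: [-0.5, 0.9, 0.5]
width: -0.0003
at [0.5181 0.0504 0.067 ] head 83.4 tilt [ 0.0258 -0.0095 -0.9996] -> 1
[0.86, -0.87, 2.8, -0.6]
```

```bash
python3 -m pendant '[[[0.3,-0.8,0.8,0,0],[0,0,1.0,0,0],[0,0,0,0,0]]]';python3 -c "
from h import *
plan((.5104,.0599,.039),84)
p=capture('wrist');save(p,'e_w');p=capture('side');save(p,'e_s',(200,140,340,260),5)"
```

```text
time: 4.35
eef_pos: [0.5082, 0.0527, 0.046]
tool_rot: [0.748, 0.664, 0.004, 0.01]
force: [0.3, 0.3, -0.3]
width: 0.0001
at [0.5082 0.0527 0.046 ] head 83.22 tilt [ 0.0203 -0.0096 -0.9997] -> 1
[0.74, 0.13, 0.7, -0.8]
```

View pics/e_w.png

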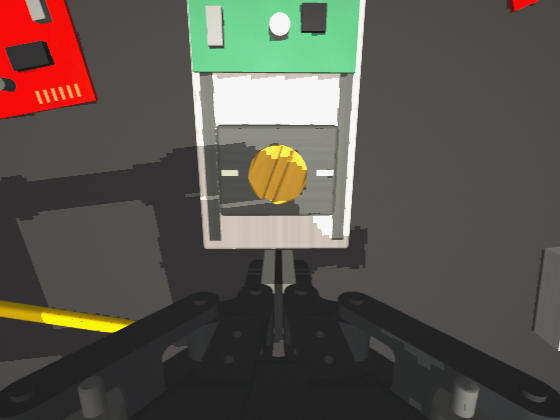

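View pics/e_s.png

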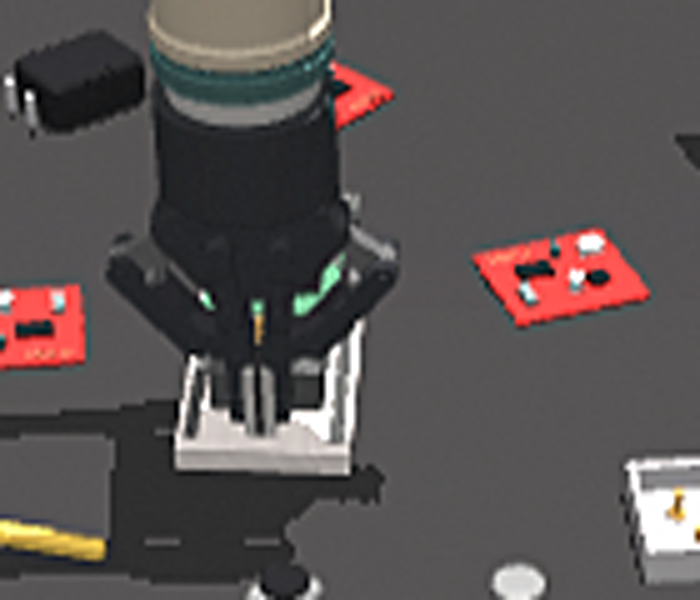

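```bash
python3 -m pendant '[[[0.5,0.1,0.6,-0.5,0],[1.0,0,0,0,0],[0.8,0,0,0,0],[0.8,0,0,0,0],[0,0,0,0,0]]]';python3 -c "
from h import *
plan((.5104,.0599,.039),84)
print(sense()['force'])
p=capture('wrist');save(p,'f_w')"
```

```text
time: 4.95
eef_pos: [0.5167, 0.0822, 0.0437]
tool_rot: [0.743, 0.669, 0.005, 0.016]
force: [0.6, 0.5, 0.4]
width: -0.0001
at [0.5167 0.0822 0.0437] head 84.0 tilt [ 0.0289 -0.0172 -0.9994] -> 1
[-2.29, -0.39, 0.47, -0.0]
[0.63548319 0.48152247 0.40913141]
```

View pics/f_w.png

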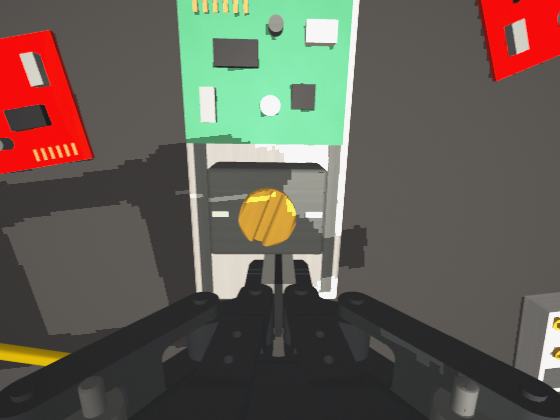

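```bash
python3 - <<'E'
from h import *
p=capture("wrist")
for l,z in {"jaw_back":.026,"screw_slot":.041,"board":.024}.items():
    for r in place_of(l,p)[:1]: print(l,round(r["score"],2),np.round(r["uv"],1),np.round(back(p,r["uv"],z)[:2],4))
a=np.radians(84);yh=np.array([np.cos(a),np.sin(a)])
for n,u,v,z in [("sc",267,216,.046),("jb",267,253,.038),("jf",267,172,.038),("bd",265,145,.027)]:
    q=back(p,(u,v),z)[:2]; print(n,q,-101+1000*(q-[.5102,.0576])@yh)
E
```

```text
screw_slot 0.91 [263.5 217. ] [0.5146 0.1155]
board 0.91 [  6.3 110.5] [0.4094 0.1707]
sc [0.5163693  0.11724759] -41.03430192904251
jb [0.51403574 0.09732692] -61.08976874975287
jf [0.51829303 0.13407449] -24.098491172764525
bd [0.51856451 0.14446781] -13.73373038369391
```

```bash
python3 -m pendant '[[[0.5,0,0.3,0,0],[0.5,0,0,0,0],[0.3,0,0,0,0]]]';python3 -m pendant '[[[0.3,0,0.2,0,0]]]'; python3 -m pendant '[[[0.3,0,0,0,0]]]'
```

```text
time: 5.5
eef_pos: [0.5186, 0.09, 0.0414]
tool_rot: [0.742, 0.67, 0.002, 0.02]
force: [-0.2, -6.1, 1.6]
width: -0.0003
time: 5.6
eef_pos: [0.5193, 0.0912, 0.04]
tool_rot: [0.742, 0.671, 0.001, 0.021]
force: [-0.8, -8.2, 7.4]
width: 0.0
time: 5.7
eef_pos: [0.5194, 0.0923, 0.0401]
tool_rot: [0.741, 0.671, -0.0, 0.022]
force: [-0.5, -9.0, -1.9]
width: -0.0
```

```bash
python3 -m pendant '[[[0.4,0,-0.1,0,0]]]';python3 -m pendant '[[[0.4,0,0,0,0]]]'; python3 -m pendant '[[[0.4,0,0,0,0]]]'; python3 -c "
from h import *
p=capture('wrist');save(p,'g_w')"
```

```text
time: 5.8
eef_pos: [0.5194, 0.0942, 0.0405]
tool_rot: [0.74, 0.672, -0.002, 0.023]
force: [0.7, -8.7, -5.2]
width: 0.0001
time: 5.9
eef_pos: [0.5196, 0.0951, 0.0404]
tool_rot: [0.739, 0.673, -0.004, 0.025]
force: [-1.3, -16.7, 6.0]
width: -0.0001
time: 6.0
eef_pos: [0.5196, 0.0951, 0.0405]
tool_rot: [0.738, 0.674, -0.007, 0.028]
force: [-2.2, -17.8, 4.8]
width: 0.0
```

View pics/g_w.png

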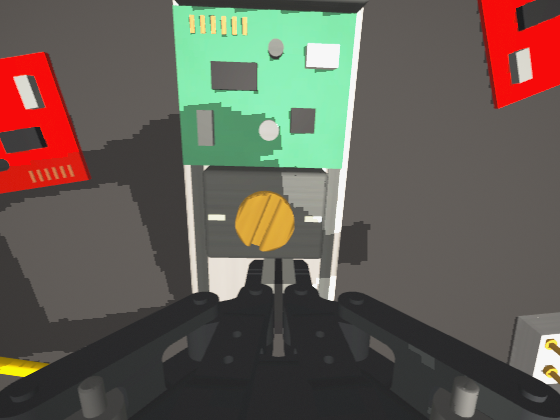

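```bash
python3 -m pendant '[[[0.7,0,0,0,0]]]';python3 -m pendant '[[[0.7,0,0,0,0]]]';  python3 -c "
from h import *
p=capture('wrist');save(p,'h_w');save(p,'h_wc',(160,0,370,280),2.1)
a=np.radians(84);yh=np.array([np.cos(a),np.sin(a)])
for n,u,v,z in [('sc',265,222,.046),('jb',265,258,.038),('bd',263,168,.027),('fixed',268,10,.027)]:
    q=back(p,(u,v),z)[:2]; print(n,q,-101+1000*(q-[.5102,.0576])@yh)
"
```

```text
time: 6.15
eef_pos: [0.5197, 0.0955, 0.0406]
tool_rot: [0.736, 0.676, -0.013, 0.032]
force: [-0.8, -31.6, 5.9]
width: -0.0005
time: 6.25
eef_pos: [0.5197, 0.0955, 0.0408]
tool_rot: [0.734, 0.678, -0.018, 0.036]
force: [-0.1, -25.9, 4.8]
width: 0.0001
sc [0.51764224 0.12991347] -28.304740598108424
jb [0.51567941 0.10963982] -48.67250380975429
bd [0.51818937 0.14766845] -10.589842379481652
fixed [0.52559879 0.20640516] 48.59960167101195
```

View pics/h_wc.png

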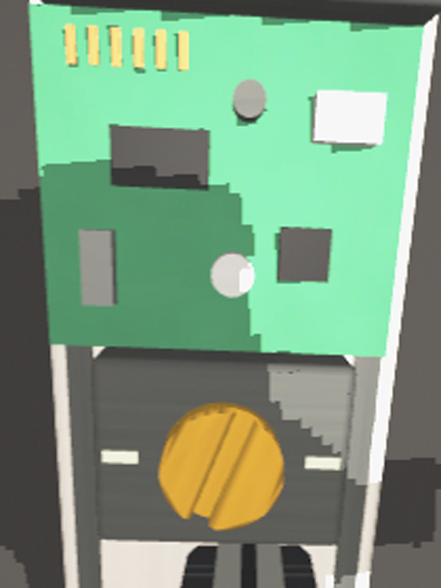

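```bash
python3 -m pendant '[[[-1,0,0,0,0],[-1,0,-0.5,0,0],[0,0,-3,0,0],[0,0,-4,0,0],[0,0,-4,0,0]]]';python3 -m pendant '[[[0,0,-4,0,0],[0,0,0,0,0],[0,0,0,0,0]]]';python3 -c "
from h import *
plan((.5104,.0599,.25),84)
p=capture('wrist')
plan((.5104,.0599,.25),84)"
```

```text
time: 6.8
eef_pos: [0.5118, 0.0822, 0.1555]
tool_rot: [0.735, 0.677, -0.023, 0.031]
force: [0.5, -0.4, -0.9]
width: 0.0
time: 7.1
eef_pos: [0.5146, 0.0871, 0.204]
tool_rot: [0.735, 0.677, -0.016, 0.034]
force: [-0.0, -0.3, -0.1]
width: 0.0001
at [0.5146 0.0871 0.204 ] head 85.22 tilt [ 0.0224 -0.0712 -0.9972] -> 2
[-1.37, -0.09, -2.3, 0.6]
[-1.38, -0.08, -2.3, 0.6]
at [0.515  0.0871 0.2041] head 85.22 tilt [ 0.0235 -0.0713 -0.9972] -> 2
[-1.37, -0.12, -2.29, 0.6]
[-1.38, -0.1, -2.29, 0.6]
```

```bash
cat >> h.py <<'E'
def plan(xyz,head,step=4.5,yawstep=8.0):
    p,M=tool(); h=np.degrees(np.arctan2(M[1,0],M[0,0]))
    d=np.array(xyz)-p; dh=(head-h+180)%360-180
    n=int(max(np.ceil(np.linalg.norm(d)*100/step),np.ceil(abs(dh)/yawstep),1))
    print("at",np.round(p,4),"head",round(h,2),"toolz",np.round(M[:,2],4),"F",np.round(sense()["force"],1),"t",round(sense()["time"],2),"->",n)
    for i in range(n):
        Mi=M@R.from_euler("z",-dh*i/n,degrees=True).as_matrix()
        print([round(float(v),2) for v in Mi.T@d/n*100]+[round(-dh/n,1)])
E
python3 -c "
from h import *
plan((.530,.265,.14),84)"
```

```text
at [0.515  0.0871 0.2041] head 85.22 toolz [ 0.0235 -0.0713 -0.9972] F [ 1.3  1.1 -0.3] t 7.15 -> 5
[3.65, -0.03, 1.03, np.float64(0.2)]
[3.65, -0.04, 1.03, np.float64(0.2)]
[3.65, -0.06, 1.03, np.float64(0.2)]
[3.65, -0.08, 1.03, np.float64(0.2)]
[3.65, -0.09, 1.03, np.float64(0.2)]
```

```bash
python3 -m pendant '[[[3.7,0,1,0.2,0],[3.7,0,1,0.2,0],[3.7,0,1,0.2,0],[3.7,0,1,0.2,0],[3.7,0,1,0.2,0]]]'; python3 -m pendant '[[[0,0,0,0,0],[0,0,0,0,0]]]';python3 -c "
from h import *
plan((.530,.265,.045),84)
p=capture('side');save(p,'i_s',(150,60,350,260),3)"
```

```text
time: 7.65
eef_pos: [0.5319, 0.2676, 0.1348]
tool_rot: [0.744, 0.667, -0.018, 0.033]
force: [0.4, 0.4, 0.6]
width: -0.0002
time: 7.85
eef_pos: [0.5293, 0.2712, 0.1289]
tool_rot: [0.742, 0.669, -0.022, 0.031]
force: [-0.1, -0.8, -0.3]
width: 0.0001
at [0.5293 0.2712 0.1289] head 83.99 toolz [ 0.0087 -0.0753 -0.9971] F [-0.1 -0.8 -0.3] t 7.85 -> 2
[0.01, -0.0, 4.21, np.float64(-0.0)]
[0.01, -0.0, 4.21, np.float64(-0.0)]
```

View pics/i_s.png

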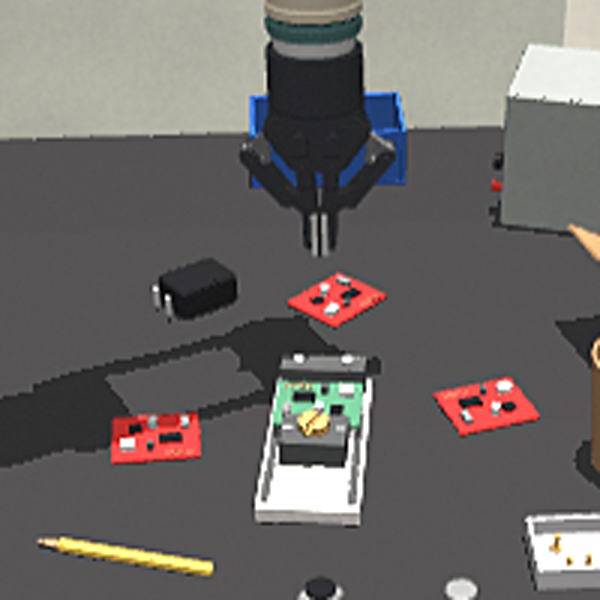

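```bash
python3 -m pendant '[[[0,0,4,0,0],[0,0,3.8,0,0],[-0.8,0,0.4,0,0],[-0.8,0,0,0,0],[0,0,0,0,0]]]'; python3 -m pendant '[[[-0.7,0,0.2,0,0]]]';python3 -m pendant '[[[-0.7,0,0,0,0]]]'; python3 -m pendant '[[[-0.7,0,0,0,0]]]'; python3 -c "
from h import *
plan((.530,.265,.045),84)"
```

```text
time: 8.4
eef_pos: [0.5295, 0.2434, 0.0494]
tool_rot: [0.744, 0.667, -0.021, 0.032]
force: [0.6, 0.3, -0.3]
width: -0.0003
time: 8.5
eef_pos: [0.5305, 0.2386, 0.0499]
tool_rot: [0.745, 0.666, -0.017, 0.031]
force: [-3.0, 24.4, 1.5]
width: 0.0001
time: 8.6
eef_pos: [0.5305, 0.2382, 0.0507]
tool_rot: [0.748, 0.663, -0.01, 0.026]
force: [-0.7, 29.3, -25.0]
width: -0.0
time: 8.7
eef_pos: [0.5306, 0.2382, 0.0511]
tool_rot: [0.75, 0.661, -0.003, 0.021]
force: [1.1, 20.9, -16.5]
width: 0.0002
at [0.5306 0.2382 0.0511] head 82.71 toolz [ 0.0228 -0.0364 -0.9991] F [  1.1  20.9 -16.5] t 8.7 -> 1
[2.67, -0.42, 0.51, np.float64(-1.3)]
```

Works: the tilt is being worked off. Continue.

```bash
python3 -m pendant '[[[-0.7,0,0,0,0]]]';python3 -m pendant '[[[-0.7,0,0,0,0]]]'; python3 -m pendant '[[[-0.7,0,0,0,0]]]'; python3 -c "
from h import *
plan((.530,.265,.045),84)"
```

```text
time: 8.8
eef_pos: [0.5306, 0.238, 0.0513]
tool_rot: [0.752, 0.659, 0.003, 0.017]
force: [0.8, 20.5, -16.2]
width: -0.0
time: 8.9
eef_pos: [0.5307, 0.2377, 0.0515]
tool_rot: [0.754, 0.657, 0.009, 0.013]
force: [0.9, 20.7, -16.3]
width: -0.0
time: 9.0
eef_pos: [0.5307, 0.2376, 0.0517]
tool_rot: [0.756, 0.655, 0.015, 0.009]
force: [1.7, 20.8, -14.4]
width: -0.0001
at [0.5307 0.2376 0.0517] head 81.81 toolz [ 0.0336  0.0059 -0.9994] F [  1.7  20.8 -14.4] t 9.0 -> 1
[2.7, -0.48, 0.68, np.float64(-2.2)]
```

```bash
python3 -m pendant '[[[1,0,0,0,0],[0.5,0,-3,0,0],[0,-3.5,0,0,0],[0,-3.5,0,0,0],[0,0,0,0,0]]]'; python3 -c "
from h import *
plan((.460,.226,.045),84)"
```

```text
time: 9.5
eef_pos: [0.4657, 0.265, 0.0869]
tool_rot: [0.756, 0.654, 0.022, 0.011]
force: [-0.1, -0.5, 0.2]
width: 0.0003
at [0.4657 0.265  0.0869] head 81.76 toolz [ 0.0469  0.012  -0.9988] F [-0.1 -0.5  0.2] t 9.5 -> 2
[-2.01, -0.1, 2.06, np.float64(-1.1)]
[-2.01, -0.14, 2.06, np.float64(-1.1)]
```

```bash
python3 -m pendant '[[[-2,-0.5,0,-1.1,0],[-2,-0.5,2,-1.1,0],[0,0,1.8,0,0],[0,0,0,0,0]]]'; python3 -c "
from h import *
plan((.460,.226,.045),84)
p=capture('wrist');save(p,'j_w')"
```

```text
time: 9.9
eef_pos: [0.4585, 0.2273, 0.0542]
tool_rot: [0.741, 0.67, 0.029, 0.016]
force: [0.1, -0.9, 0.6]
width: -0.0002
at [0.4585 0.2273 0.0542] head 84.28 toolz [ 0.0646  0.0161 -0.9978] F [ 0.1 -0.9  0.6] t 9.9 -> 1
[-0.14, 0.11, 0.93, np.float64(0.3)]
```

View pics/j_w.png

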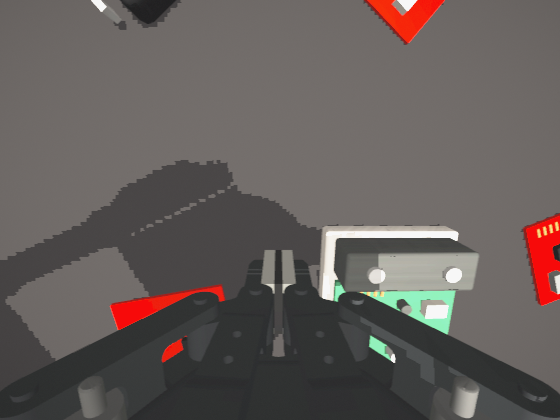

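```bash
python3 -m pendant '[[[0,0.6,1.2,0,0],[0,0.6,0.2,0,0],[0,0,0,0,0]]]'; python3 -m pendant '[[[0,0.7,0,0,0]]]'; python3 -m pendant '[[[0,0.7,0,0,0]]]'; python3 -c "
from h import *
plan((.460,.226,.045),84)"
```

```text
time: 10.25
eef_pos: [0.4768, 0.2276, 0.0439]
tool_rot: [0.741, 0.67, 0.033, 0.018]
force: [-0.1, -0.6, 0.5]
width: -0.0001
time: 10.35
eef_pos: [0.4805, 0.2268, 0.0438]
tool_rot: [0.741, 0.67, 0.03, 0.015]
force: [-18.2, 6.8, 9.5]
width: 0.0
time: 10.45
eef_pos: [0.4805, 0.2267, 0.0437]
tool_rot: [0.742, 0.669, 0.025, 0.01]
force: [-20.3, 7.6, 17.6]
width: 0.0002
at [0.4805 0.2267 0.0437] head 84.1 toolz [ 0.0498  0.0182 -0.9986] F [-20.3   7.6  17.6] t 10.45 -> 1
[-0.27, -2.03, -0.24, np.float64(0.1)]
```

```bash
python3 -m pendant '[[[0,0.7,0,0,0]]]'; python3 -m pendant '[[[0,0.7,0,0,0]]]';python3 -m pendant '[[[0,0.7,0,0,0]]]'; python3 -m pendant '[[[0,0.7,0,0,0]]]'; python3 -c "
from h import *
plan((.460,.226,.045),84)"
```

```text
time: 10.55
eef_pos: [0.4804, 0.2265, 0.0436]
tool_rot: [0.743, 0.669, 0.019, 0.005]
force: [-15.8, 3.7, 11.7]
width: -0.0001
time: 10.65
eef_pos: [0.4804, 0.2265, 0.0437]
tool_rot: [0.744, 0.668, 0.014, -0.0]
force: [-14.8, 5.3, 12.2]
width: -0.0
time: 10.75
eef_pos: [0.4805, 0.2265, 0.0439]
tool_rot: [0.744, 0.668, 0.009, -0.005]
force: [-14.2, 5.4, 13.3]
width: -0.0002
time: 10.85
eef_pos: [0.4806, 0.2266, 0.0441]
tool_rot: [0.745, 0.667, 0.004, -0.01]
force: [-13.6, 4.1, 13.5]
width: 0.0004
at [0.4806 0.2266 0.0441] head 83.71 toolz [-0.0085  0.0202 -0.9998] F [-13.6   4.1  13.5] t 10.85 -> 1
[-0.28, -2.04, -0.07, np.float64(-0.3)]
```

```bash
python3 -m pendant '[[[0,-0.8,0,0,4],[0,-0.4,-2,0,4],[0,0,-4,0,4],[0,0,-4,0,4],[0,0,-4,0,4]]]'; python3 -m pendant '[[[0,0,-4,0,4],[0,0,-2,0,4],[0,0,0,0,4]]]'; python3 -c "
from h import *
plan((.515,-.25,.28),75)"
```

```text
time: 11.35
eef_pos: [0.4654, 0.2247, 0.1837]
tool_rot: [0.744, 0.668, -0.004, -0.014]
force: [0.5, 1.5, -0.4]
width: 0.04
time: 11.65
eef_pos: [0.4712, 0.2247, 0.2534]
tool_rot: [0.744, 0.668, 0.004, -0.01]
force: [0.6, 0.3, -0.4]
width: 0.04
at [0.4712 0.2247 0.2534] head 83.86 toolz [-0.0081  0.0198 -0.9998] F [ 0.6  0.3 -0.4] t 11.65 -> 11
[-4.24, 0.85, -0.33, np.float64(0.8)]
[-4.23, 0.91, -0.33, np.float64(0.8)]
[-4.22, 0.97, -0.33, np.float64(0.8)]
[-4.2, 1.03, -0.33, np.float64(0.8)]
[-4.19, 1.09, -0.33, np.float64(0.8)]
[-4.17, 1.15, -0.33, np.float64(0.8)]
[-4.16, 1.21, -0.33, np.float64(0.8)]
[-4.14, 1.27, -0.33, np.float64(0.8)]
[-4.12, 1.33, -0.33, np.float64(0.8)]
[-4.1, 1.38, -0.33, np.float64(0.8)]
[-4.08, 1.44, -0.33, np.float64(0.8)]
```

```bash
python3 -m pendant '[[[-4.2,0.9,-0.3,0.8,4],[-4.2,0.9,-0.3,0.8,4],[-4.2,1.0,-0.3,0.8,4],[-4.2,1.0,-0.3,0.8,4],[-4.2,1.1,-0.3,0.8,4]]]'; python3 -m pendant '[[[-4.2,1.2,-0.3,0.8,4],[-4.2,1.2,-0.3,0.8,4],[-4.2,1.3,-0.3,0.8,4],[-4.1,1.3,-0.3,0.8,4],[-4.1,1.4,-0.3,0.8,4]]]';python3 -m pendant '[[[-1.5,0,0,0,4],[0,0,0,0,4],[0,0,0,0,4]]]'; python3 -c "
from h import *
plan((.515,-.25,.28),75)
p=capture('wrist');save(p,'k_w')
for l,z in {'driver':.013,'driver_tip':.013,'stand_hole':.08,'stand':0,'round_driver':0}.items():
    for r in place_of(l,p)[:2]: print(l,round(r['score'],2),np.round(r['uv'],1),np.round(back(p,r['uv'],z)[:2],4))
"
```

```text
time: 12.15
eef_pos: [0.4918, 0.0088, 0.2589]
tool_rot: [0.764, 0.646, 0.003, -0.012]
force: [0.5, 0.4, 0.1]
width: 0.0401
time: 12.65
eef_pos: [0.5118, -0.2166, 0.2609]
tool_rot: [0.787, 0.617, 0.001, -0.016]
force: [0.9, 0.6, 0.0]
width: 0.0402
time: 12.95
eef_pos: [0.5074, -0.2366, 0.2555]
tool_rot: [0.789, 0.615, -0.001, -0.018]
force: [0.3, 0.5, -0.2]
width: 0.0399
at [ 0.5074 -0.2366  0.2555] head 75.83 toolz [-0.0236  0.028  -0.9993] F [ 0.3  0.5 -0.2] t 12.95 -> 1
[-1.06, 1.0, -2.5, np.float64(0.8)]
driver 0.55 [283.2 157.2] [ 0.5164 -0.1973]
stand_hole 0.91 [278.4 165.8] [ 0.5119 -0.1996]
stand 0.76 [311.8 146. ] [ 0.5527 -0.1936]
stand 0.27 [343.9 128.4] [ 0.594  -0.1829]
```

View pics/k_w.png

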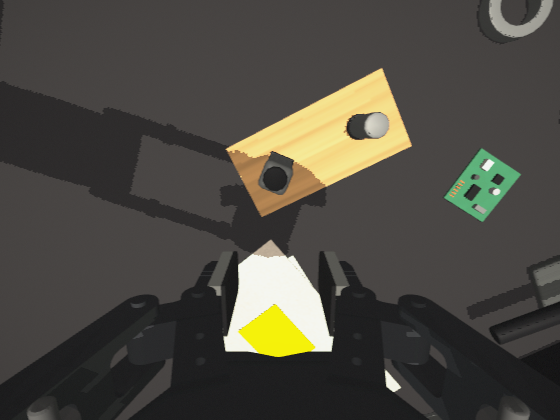

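```bash
python3 - <<'E'
from h import *
p=capture('wrist');save(p,'l_w',(220,110,340,220),6)
c=[back(p,uv,.08)[:2] for uv in [(227,149),(262,216),(411,147),(382,69)]]
A,B,C,D=c
print(np.round(c,4)); print(np.linalg.norm(D-A),np.linalg.norm(C-B),np.linalg.norm(B-A),np.linalg.norm(C-D))
x=(D-A+C-B)/2; h=np.degrees(np.arctan2(x[1],x[0])); ctr=np.mean(c,0); xs=np.array([np.cos(np.radians(h)),np.sin(np.radians(h))])
print("stand head",h,"centre",ctr,"hole",ctr-.042*xs,"round",ctr+.042*xs)
E
```

```text
[[ 0.4684 -0.1718]
 [ 0.4842 -0.2448]
 [ 0.6396 -0.2124]
 [ 0.6241 -0.1379]]
0.1593914732924628 0.15866587744213112 0.07464842596253307 0.07614192685739905
stand head 12.034889576828459 centre [ 0.55408032 -0.19174023] hole [ 0.51300344 -0.20049753] round [ 0.59515719 -0.18298292]
```

View pics/l_w.png

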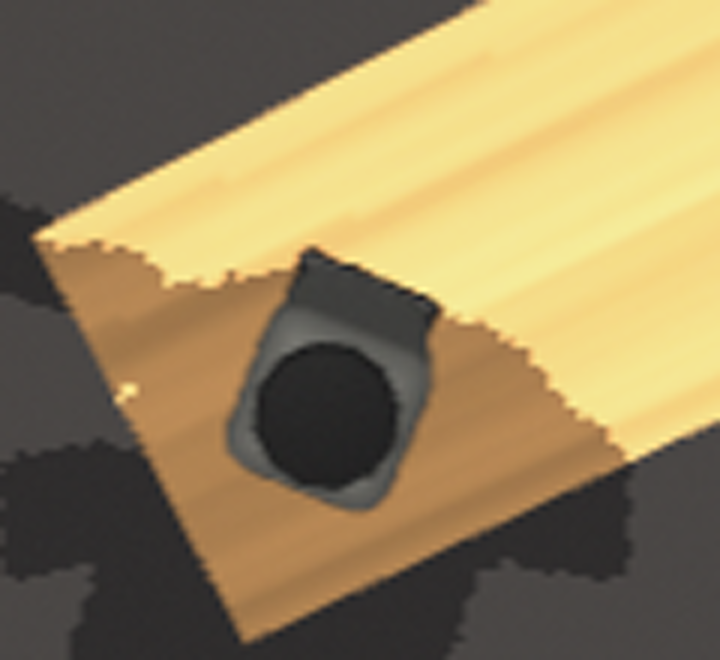

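```bash
python3 - <<'E'
from h import *
p=capture('wrist')
P=lambda a,b,z: back(p,(220+a/6,110+b/6),z)[:2]
def hd(a,b):d=b-a;return np.degrees(np.arctan2(d[1],d[0])),np.linalg.norm(d)
print(hd(P(308,255,.08),P(437,303,.08)))
print(hd(P(275,310,.16),P(430,362,.16)))
print(hd(P(232,465,.16),P(385,507,.16)), hd(P(245,470,.16),P(365,510,.16)))
print(hd(P(270,330,.16),P(230,425,.16)), hd(P(430,380,.16),P(390,490,.16)))
print("cap",P(326,415,.164))
plan((.513,-.2005,.20),75)
E
```

```text
(np.float64(-34.07095396316162), np.float64(0.02220677645253173))
(np.float64(-32.3265633658055), np.float64(0.01957803785541405))
(np.float64(-29.338839524134844), np.float64(0.019406519930314236)) (np.float64(-32.484901049258234), np.float64(0.015479219641571557))
(np.float64(-127.52163688315726), np.float64(0.012519873299577986)) (np.float64(-123.41909345362873), np.float64(0.014282642750457814))
cap [ 0.51191347 -0.20034303]
at [ 0.508  -0.2364  0.2571] head 75.94 toolz [-0.0214  0.0257 -0.9994] F [-0.7 -0.1 -0.2] t 13.35 -> 2
[1.75, -0.11, 2.9, np.float64(0.5)]
[1.74, -0.13, 2.9, np.float64(0.5)]
```

```bash
python3 -m pendant '[[[1,0,1.0,6.5,4.5],[1,-0.3,1.5,6.5,4.5],[0.8,-0.3,1.2,6,4.5],[0,0,0,0,4.5],[0,0,0,0,4.5]]]'; python3 -c "
from h import *
plan((.5125,-.2004,.20),57)
p=capture('wrist');save(p,'m_w')"
```

```text
time: 13.85
eef_pos: [0.5126, -0.2049, 0.2218]
tool_rot: [0.881, 0.474, -0.002, -0.014]
force: [0.8, 0.3, 0.1]
width: 0.0448
at [ 0.5126 -0.2049  0.2218] head 56.53 toolz [-0.0176  0.023  -0.9996] F [0.8 0.3 0.1] t 13.85 -> 1
[0.35, -0.2, 2.19, np.float64(-0.5)]
```

View pics/m_w.png

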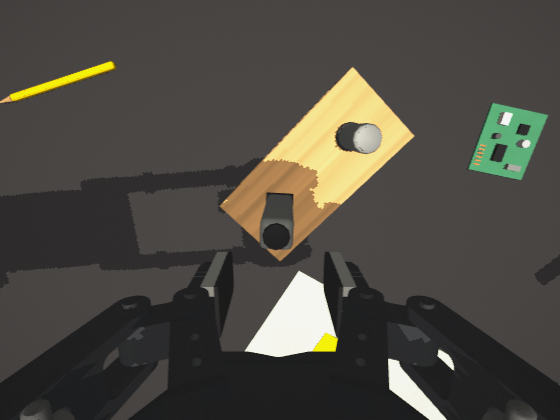

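```bash
python3 - <<'E'
from h import *
p=capture('wrist');save(p,'n_w',(240,180,320,270),7)
print(back(p,(276,236),.164)); a=back(p,(267,194.5),.08);b=back(p,(292.5,193.5),.08);d=b-a;print(np.degrees(np.arctan2(d[1],d[0])),(a+b)/2)
f=proj(p,tool()[0]+tool()[1][:,2]*.017);print(f)
E
```

```text
[ 0.51219282 -0.19940452  0.164     ]
-30.892496232051307 [ 0.51784902 -0.19164211  0.08      ]
[279.52464328 271.66096678]
```

View pics/n_w.png

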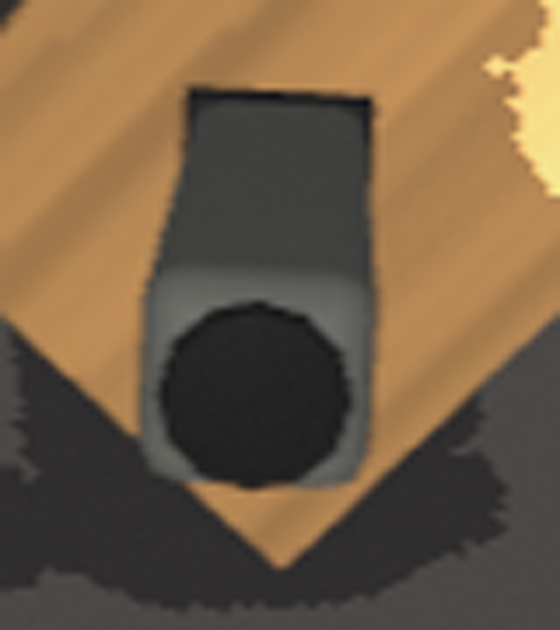

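```bash
python3 -c "
from h import *
plan((.5125,-.2002,.130),55,step=3.2)"
```

```text
at [ 0.5127 -0.2053  0.222 ] head 56.45 toolz [-0.0173  0.0229 -0.9996] F [ 0.9 -0.3 -0.3] t 13.95 -> 3
[0.11, -0.01, 3.07, np.float64(0.5)]
[0.11, -0.02, 3.07, np.float64(0.5)]
[0.11, -0.02, 3.07, np.float64(0.5)]
```

```bash
python3 -m pendant '[[[0.3,0,1.5,1,4.5],[0,0,1.5,0.5,4.5],[0,0,0,0,4.5]]]'; python3 -c "
from h import *
plan((.5125,-.2002,.130),55,step=3.2)
p=capture('wrist');save(p,'o_w')"
```

```text
time: 14.25
eef_pos: [0.5154, -0.2042, 0.1941]
tool_rot: [0.887, 0.462, -0.001, -0.011]
force: [-0.1, 0.4, -0.5]
width: 0.0454
at [ 0.5154 -0.2042  0.1941] head 55.04 toolz [-0.0121  0.0193 -0.9997] F [-0.1  0.4 -0.5] t 14.25 -> 3
[0.03, -0.11, 2.14, np.float64(0.0)]
[0.03, -0.11, 2.14, np.float64(0.0)]
[0.03, -0.11, 2.14, np.float64(0.0)]
```

View pics/o_w.png

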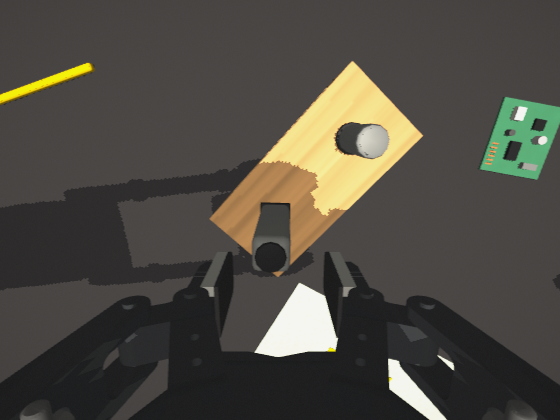

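```bash
python3 -m pendant '[[[0.2,-0.3,2.0,0,4.5],[0,-0.1,2.0,0,4.5],[0,0,0,0,4.5]]]'; python3 -c "
from h import *
plan((.5125,-.2002,.130),55,step=3.2)
p=capture('wrist');save(p,'p_w')"
```

```text
time: 14.6
eef_pos: [0.5161, -0.2023, 0.1585]
tool_rot: [0.886, 0.463, 0.002, -0.007]
force: [-0.9, 1.0, -0.4]
width: 0.0452
at [ 0.5161 -0.2023  0.1585] head 55.12 toolz [-0.0031  0.0141 -0.9999] F [-0.9  1.  -0.4] t 14.6 -> 1
[-0.07, -0.39, 2.86, np.float64(0.1)]
```

View pics/p_w.png

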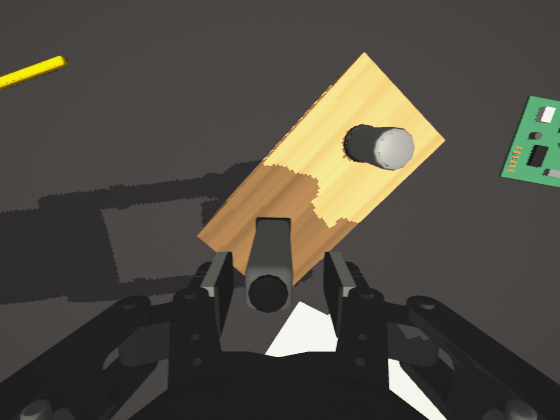

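```bash
python3 -m pendant '[[[0,-0.4,1.3,0,4.5],[0,0,1.3,0,4.5],[0,0,0,0,4.5]]]'; python3 -c "
from h import *
plan((.5125,-.2002,.130),55,step=3.2)
p=capture('wrist');save(p,'q_w')"
```

```text
time: 14.95
eef_pos: [0.5173, -0.2027, 0.1388]
tool_rot: [0.886, 0.463, 0.005, -0.002]
force: [0.3, 1.6, 0.4]
width: 0.0451
at [ 0.5173 -0.2027  0.1388] head 55.15 toolz [ 0.0079  0.0079 -0.9999] F [0.3 1.6 0.4] t 14.95 -> 1
[-0.08, -0.53, 0.88, np.float64(0.1)]
```

View pics/q_w.png

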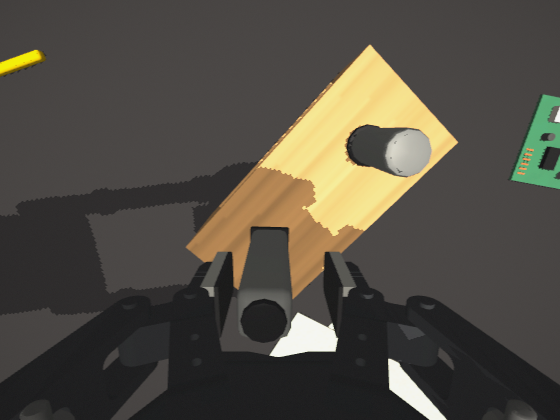

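```bash
python3 -m pendant '[[[0,-0.6,0.5,0,4.5],[0,0,0.3,0,4.5],[0,0,0,0,4.5]]]'; python3 -c "
from h import *
plan((.5125,-.2002,.130),55,step=3.2)"
```

```text
time: 15.3
eef_pos: [0.5145, -0.2004, 0.1346]
tool_rot: [0.886, 0.463, 0.007, 0.002]
force: [-0.9, -1.0, -0.0]
width: 0.0448
at [ 0.5145 -0.2004  0.1346] head 55.15 toolz [ 0.0146  0.0042 -0.9999] F [-0.9 -1.  -0. ] t 15.3 -> 1
[-0.1, -0.18, 0.45, np.float64(0.2)]
```

```bash
python3 -m pendant '[[[-0.1,-0.2,0.4,0,4.0],[0,0,0,0,3],[0,0,0,0,2],[0,0,0,0,1.8],[0,0,0,0,1.8]]]' 60; python3 -c "
from h import *
plan((.5125,-.2002,.130),55,step=3.2)
p=capture('wrist');save(p,'r_w')"
```

```text
time: 15.8
eef_pos: [0.5125, -0.2001, 0.1312]
tool_rot: [0.886, 0.463, 0.008, 0.002]
force: [-0.7, 1.0, 0.5]
width: 0.0214
at [ 0.5125 -0.2001  0.1312] head 55.16 toolz [ 0.0156  0.0038 -0.9999] F [-0.7  1.   0.5] t 15.8 -> 1
[-0.01, 0.0, 0.12, np.float64(0.2)]
```

View pics/r_w.png

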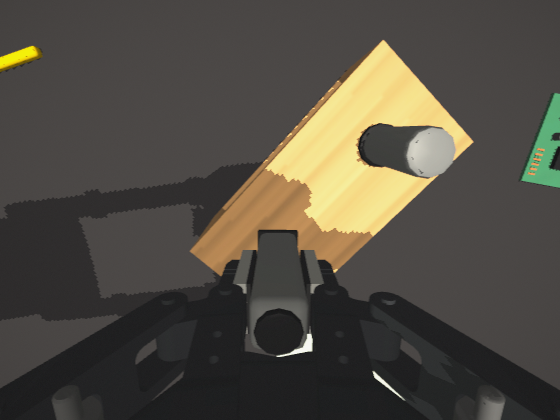

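```bash
python3 -m pendant '[[[0,0,-1.5,0,1.8],[0,0,-1.5,0,1.8],[0,0,0,0,1.8]]]'; python3 -m pendant '[[[0,0,-1.5,0,1.8],[0,0,-1.5,0,1.8],[0,0,0,0,1.8]]]';python3 -c "
from h import *
plan((.5125,-.2002,.230),55,step=3.2)"
```

```text
time: 16.15
eef_pos: [0.5113, -0.1999, 0.1605]
tool_rot: [0.886, 0.463, 0.007, 0.001]
force: [0.7, 0.0, -0.3]
width: 0.0213
time: 16.45
eef_pos: [0.51, -0.1996, 0.1887]
tool_rot: [0.886, 0.463, 0.006, -0.001]
force: [0.3, -0.7, -0.8]
width: 0.0217
at [ 0.51   -0.1996  0.1887] head 55.16 toolz [ 0.0095  0.0069 -0.9999] F [ 0.3 -0.7 -0.8] t 16.45 -> 2
[0.07, 0.13, -2.06, np.float64(0.1)]
[0.07, 0.13, -2.06, np.float64(0.1)]
```

```bash
python3 -m pendant '[[[0,0.1,-2,0,1.8],[0,0.1,-2,0,1.8],[0,0.1,-2,0,1.8],[0,0,-1.5,0,1.8],[0,0,0,0,1.8]]]';python3 -c "
from h import *
plan((.5125,-.2002,.230),55,step=3.2)
p=capture('side');save(p,'s_s',(190,160,330,350),3.1)
print([ (round(r['score'],2),r['uv']) for r in place_of('driver_tip',p)[:2]])
p=capture('wrist');save(p,'s_w')
print([ (round(r['score'],2),r['uv']) for r in place_of('driver_tip',p)[:2]])
t,M=tool(); print(proj(p,t+M[:,2]*.118))
"
```

```text
time: 16.95
eef_pos: [0.5103, -0.2007, 0.2584]
tool_rot: [0.886, 0.463, 0.004, -0.005]
force: [0.0, -0.1, -1.6]
width: 0.0217
at [ 0.5103 -0.2007  0.2584] head 55.14 toolz [ 0.0015  0.0124 -0.9999] F [ 0.  -0.1 -1.6] t 16.95 -> 1
[0.14, 0.17, 2.84, np.float64(0.1)]
[(0.92, [253.8, 263.0]), (0.58, [357.1, 212.8])]
[(0.85, [276.8, 217.0])]
[278.10395633 215.25397623]
```

View pics/s_s.png

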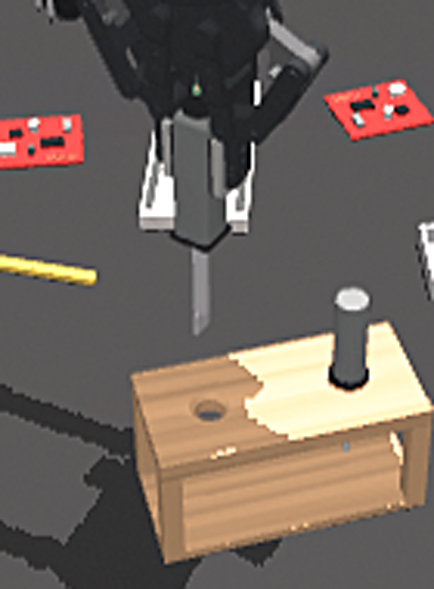

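View pics/s_w.png

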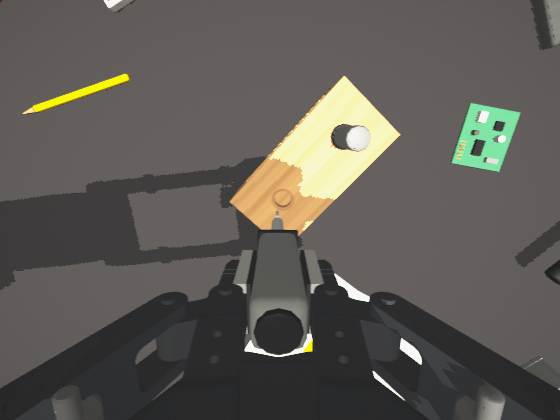

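```bash
python3 -c "
from h import *
p=capture('wrist');save(p,'t_w',(240,180,320,250),7)
print('hole',[ (round(r['score'],2),r['uv'],back(p,r['uv'],.08)) for r in place_of('stand_hole',p)[:2]],back(p,(283,198.5),.08))
p=capture('side');save(p,'t_s',(235,230,275,280),8)
"
```

```text
hole [(0.88, [284.2, 198.8], array([ 0.5130821 , -0.20011109,  0.08      ]))] [ 0.51227094 -0.19917556  0.08      ]
```

View pics/t_w.png

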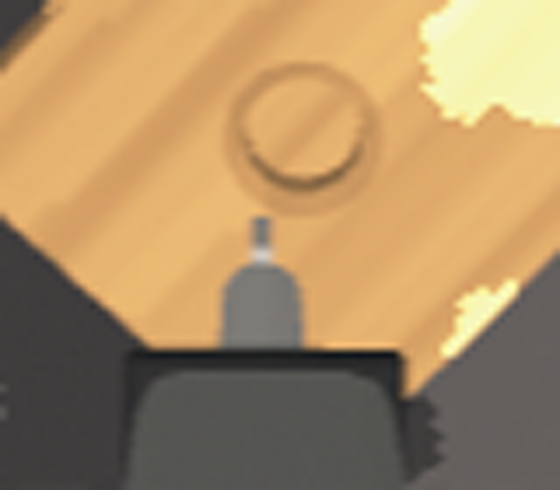

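View pics/t_s.png

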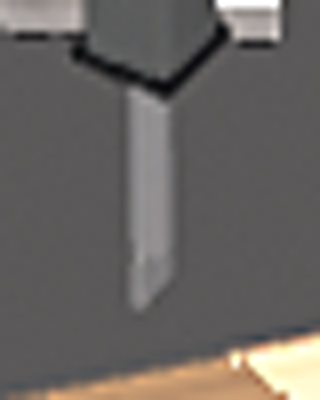

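```bash
python3 -c "
from h import *
plan((.495,.06,.235),67,step=3.5)
"
```

```text
at [ 0.5092 -0.2001  0.2567] head 55.14 toolz [-0.0023  0.0146 -0.9999] F [ 0.3 -0.1 -0.4] t 17.3 -> 8
[2.56, -2.0, 0.32, np.float64(-1.5)]
[2.61, -1.93, 0.32, np.float64(-1.5)]
[2.66, -1.86, 0.32, np.float64(-1.5)]
[2.71, -1.8, 0.32, np.float64(-1.5)]
[2.76, -1.72, 0.32, np.float64(-1.5)]
[2.8, -1.65, 0.32, np.float64(-1.5)]
[2.84, -1.58, 0.32, np.float64(-1.5)]
[2.88, -1.51, 0.32, np.float64(-1.5)]
```

```bash
python3 -m pendant '[[[1.5,-1.2,0,-1.5,1.8],[2.6,-1.9,0.3,-1.5,1.8],[2.7,-1.9,0.3,-1.5,1.8],[2.7,-1.8,0.3,-1.5,1.8],[2.8,-1.7,0.3,-1.5,1.8]]]';python3 -m pendant '[[[2.8,-1.7,0.3,-1.5,1.8],[2.8,-1.6,0.3,-1.5,1.8],[2.8,-1.5,0.3,-1.5,1.8],[1.2,-0.7,0,0,1.8],[0,0,0,0,1.8]]]';python3 -c "
from h import *
plan((.495,.06,.235),67,step=3.5)
p=capture('wrist');save(p,'u_w')
print([ (round(r['score'],2),r['uv'],back(p,r['uv'],.041)) for r in place_of('screw_slot',p)[:2]])
t,M=tool(); print(proj(p,t+M[:,2]*.118))
"
```

```text
time: 17.8
eef_pos: [0.5013, -0.0505, 0.2437]
tool_rot: [0.855, 0.519, 0.002, -0.007]
force: [0.1, 0.6, -1.5]
width: 0.0216
time: 18.3
eef_pos: [0.4905, 0.0683, 0.2337]
tool_rot: [0.832, 0.555, 0.001, -0.008]
force: [-0.5, -0.1, -2.0]
width: 0.0215
at [0.4905 0.0683 0.2337] head 67.44 toolz [-0.0071  0.0155 -0.9999] F [-0.5 -0.1 -2. ] t 18.3 -> 1
[-0.59, 0.73, -0.14, np.float64(0.4)]
[(0.81, [281.0, 131.1], array([0.51694486, 0.13071782, 0.041     ]))]
[279.55450428 217.28026569]
```

View pics/u_w.png

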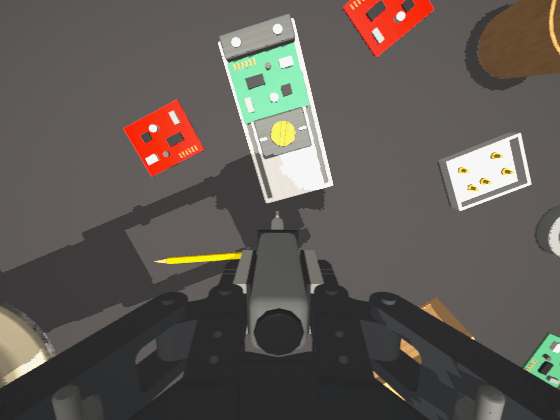

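```bash
python3 -c "
from h import *
p=capture('wrist');save(p,'v_w',(250,95,320,155),10)
plan((.5173,.1295,.2),67)
print(back(p,(283.3,133),.046))
"
```

```text
at [0.4912 0.0659 0.2339] head 67.27 toolz [-0.0065  0.0141 -0.9999] F [ 0.9 -0.2 -1.1] t 18.45 -> 2
[3.42, -0.0, 1.73, np.float64(0.1)]
[3.42, -0.01, 1.73, np.float64(0.1)]
[0.51896822 0.12611259 0.046     ]
```

View pics/v_w.png

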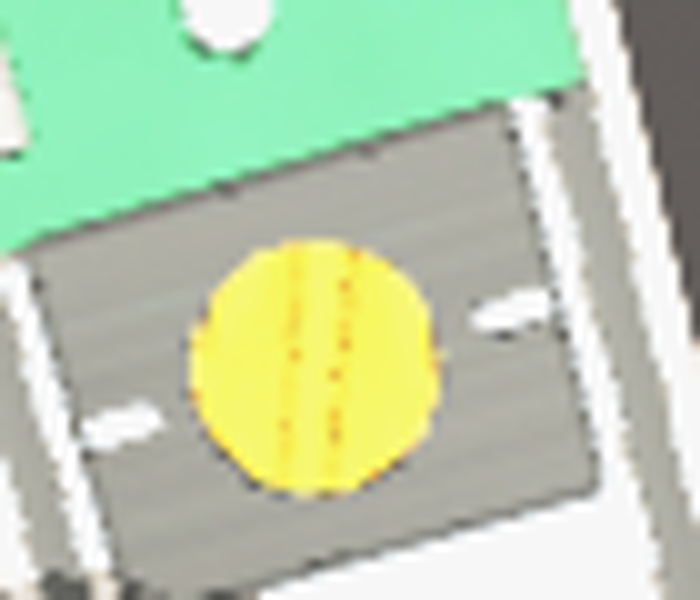

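```bash
python3 -c "
from h import *
p=capture('wrist')
P=lambda a,b,z: back(p,(250+a/10,95+b/10),z)[:2]
def hd(a,b):d=b-a;return np.degrees(np.arctan2(d[1],d[0]))
print(hd(P(285,470,.046),P(297,250,.046)),hd(P(330,460,.046),P(355,250,.046)),hd(P(308,470,.046),P(326,250,.046)))
print('marks',hd(P(120,425,.038),P(512,312,.038)),(P(120,425,.038)+P(512,312,.038))/2)
print('screw',P(315,368,.046))
print('jaw edge',hd(P(20,245,.038),P(500,105,.038)),hd(P(260,590,.038),P(600,490,.038)))
plan((.5173,.1295,.2),67)
"
```

```text
64.07983726316967 60.531322089399296 62.59617238440784
marks -7.141174865849572 [0.51809334 0.1271129 ]
screw [0.51815184 0.12722873]
jaw edge -7.2563047879070615 -6.545905661598529
at [0.4913 0.0656 0.2339] head 67.23 toolz [-0.0063  0.0141 -0.9999] F [-0.7  0.3 -1.9] t 18.5 -> 2
[3.43, -0.02, 1.73, np.float64(0.1)]
[3.43, -0.03, 1.73, np.float64(0.1)]
```

```bash
python3 -m pendant '[[[2.0,0,1.2,0.8,1.8],[2.2,0,1.4,0.8,1.8],[1.7,0,1.4,0.8,1.8],[0.6,0,0.8,0.8,1.8],[0,0,0,0,1.8]]]';python3 -c "
from h import *
plan((.5185,.1265,.178),63.5)
p=capture('wrist');save(p,'w_w',(220,150,340,250),6)
t,M=tool(); print(proj(p,t+M[:,2]*.118), t+M[:,2]*.118)
print([ (round(r['score'],2),r['uv']) for r in place_of('driver_tip',p)[:2]])
print([ (round(r['score'],2),r['uv'],back(p,r['uv'],.041)) for r in place_of('screw_slot',p)[:2]])
"
```

```text
time: 19.0
eef_pos: [0.5209, 0.1207, 0.1859]
tool_rot: [0.851, 0.525, 0.002, -0.005]
force: [-0.2, 0.0, -1.6]
width: 0.0213
at [0.5209 0.1207 0.1859] head 63.35 toolz [-0.0027  0.011  -0.9999] F [-0.2  0.  -1.6] t 19.0 -> 1
[0.41, -0.47, 0.8, np.float64(-0.2)]
[278.71839331 215.85584858] [0.52075176 0.12159763 0.06844324]
[(0.55, [276.9, 217.6])]
[(0.58, [272.1, 201.9], array([0.51767298, 0.12905538, 0.041     ]))]
```

View pics/w_w.png

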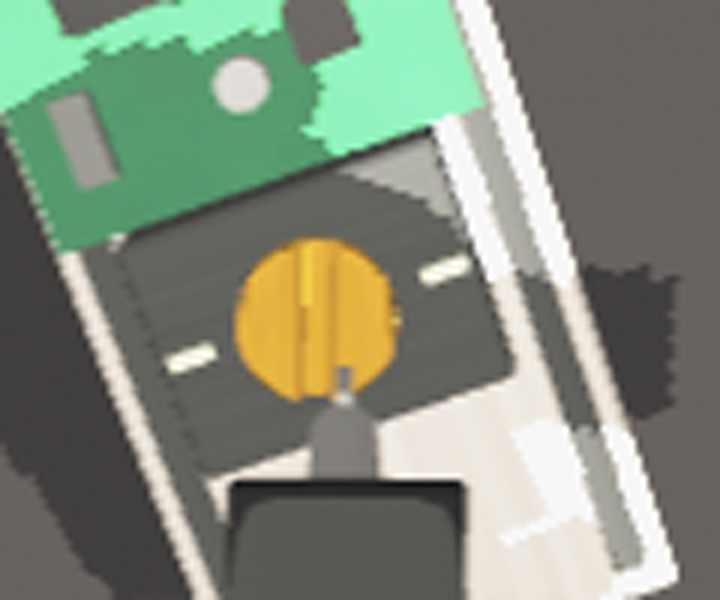

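```bash
python3 -c "
from h import *
p=capture('wrist')
s=back(p,(272.8,203.3),.046);print(s)
t,M=tool();print(t+M[:,2]*.118, M.T@(s-(t+M[:,2]*.118))*100)
print(back(p,(277.2,212),.0684),back(p,(277.2,217),.0684))
"
```

```text
[0.51877217 0.12798189 0.046     ]
[0.52131804 0.12178658 0.06973202] [ 0.41472648 -0.49457305  2.37994107]
[0.52151783 0.12435179 0.0684    ] [0.51960104 0.12054489 0.0684    ]
```

```bash
python3 -m pendant '[[[0.3,-0.3,0.6,0,1.8],[0.1,-0.1,0.4,0,1.8],[0,0,0,0,1.8],[0,0,0,0,1.8]]]';python3 -c "
from h import *
p=capture('wrist');save(p,'x_w',(240,170,320,240),8)
t,M=tool();tip=t+M[:,2]*.118;print(tip,proj(p,tip),M[:,2])
plan((.5185,.1265,.178),63.5)
"
```

```text
time: 19.6
eef_pos: [0.5194, 0.1251, 0.1786]
tool_rot: [0.851, 0.524, 0.004, -0.004]
force: [-0.5, 0.4, -0.3]
width: 0.0216
[0.51966964 0.12639348 0.06062074] [278.25724748 215.40576518] [ 0.0030029   0.01113329 -0.99993351]
at [0.5193 0.1251 0.1786] head 63.25 toolz [ 0.003   0.0111 -0.9999] F [-0.4  0.4 -0.7] t 19.65 -> 1
[0.09, -0.14, 0.06, np.float64(-0.3)]
```

View pics/x_w.png

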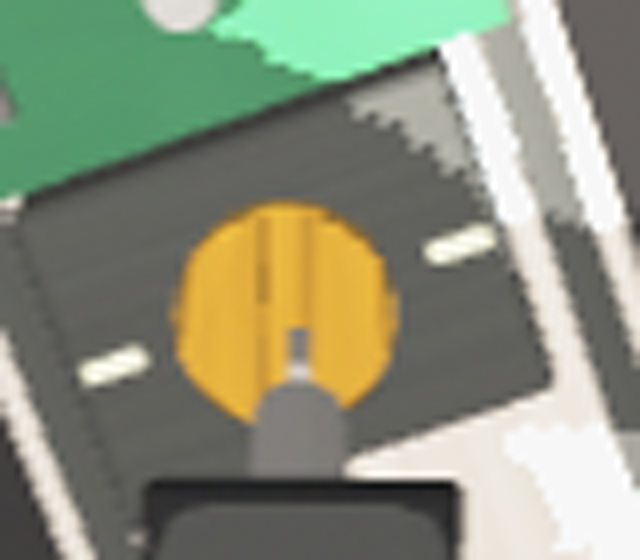

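```bash
python3 -c "
from h import *
p=capture('wrist')
s=back(p,(275.75,209.1),.046)
t,M=tool();tip=t+M[:,2]*.118;print(s,tip,M.T@(s-tip)*100)
"; python3 -m pendant '[[[0.2,-0.2,0.5,0,1.8],[0,0,0.2,0,1.8],[0,0,0,0,1.8],[0,0,0,0,1.8]]]';python3 -c "
from h import *
p=capture('wrist');save(p,'y_w',(240,170,320,240),8)
t,M=tool();tip=t+M[:,2]*.118;print(tip,proj(p,tip),M[:,2])
plan((.5185,.1265,.178),63.5)
"
```

```text
[0.51838581 0.12881021 0.046     ] [0.51981109 0.12640646 0.06065101] [ 0.133805   -0.2322484   1.46723275]
time: 20.1
eef_pos: [0.5186, 0.1282, 0.1711]
tool_rot: [0.851, 0.524, 0.004, -0.004]
force: [-0.3, 0.4, -0.8]
width: 0.0216
[0.51896715 0.12954216 0.05313099] [278.32168319 215.36586284] [ 0.00331572  0.0112217  -0.99993154]
at [0.5186 0.1282 0.1711] head 63.26 toolz [ 0.0033  0.0112 -0.9999] F [-0.2 -0.4 -1.8] t 20.15 -> 1
[-0.15, 0.07, -0.69, np.float64(-0.2)]
```

View pics/y_w.png

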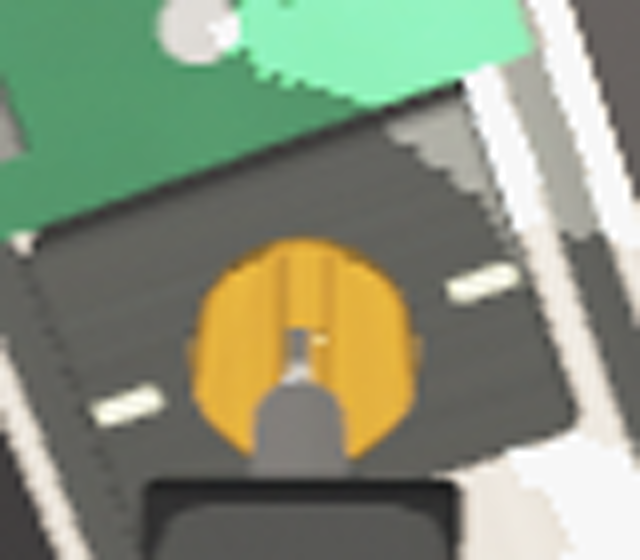

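```bash
python3 -c "
from h import *
p=capture('wrist')
s=back(p,(278,213.75),.046)
t,M=tool();tip=t+M[:,2]*.118;print(s,tip,M.T@(s-tip)*100)
"; python3 -m pendant '[[[-0.1,0.05,0.4,0,1.8],[0,0,0.2,0,1.8],[0,0,0,0,1.8]]]';python3 -c "
from h import *
p=capture('wrist');save(p,'z_w',(240,170,320,240),8)
t,M=tool();tip=t+M[:,2]*.118;print(tip,proj(p,tip),M[:,2])
plan((.5185,.1265,.178),63.5)
"
```

```text
[0.5184794  0.12914402 0.046     ] [0.51909296 0.12949886 0.05324093] [-0.0677164  -0.03749533  0.72342457]
time: 20.5
eef_pos: [0.5188, 0.1269, 0.1648]
tool_rot: [0.851, 0.524, 0.005, -0.004]
force: [0.4, 1.1, -0.8]
width: 0.0213
[0.51929803 0.12826216 0.04691685] [278.31718309 215.40993319] [ 0.00391952  0.01115023 -0.99993015]
at [0.5188 0.1269 0.1649] head 63.25 toolz [ 0.0039  0.0112 -0.9999] F [ 0.   0.2 -1.1] t 20.55 -> 1
[-0.04, -0.01, -1.31, np.float64(-0.2)]
```

View pics/z_w.png

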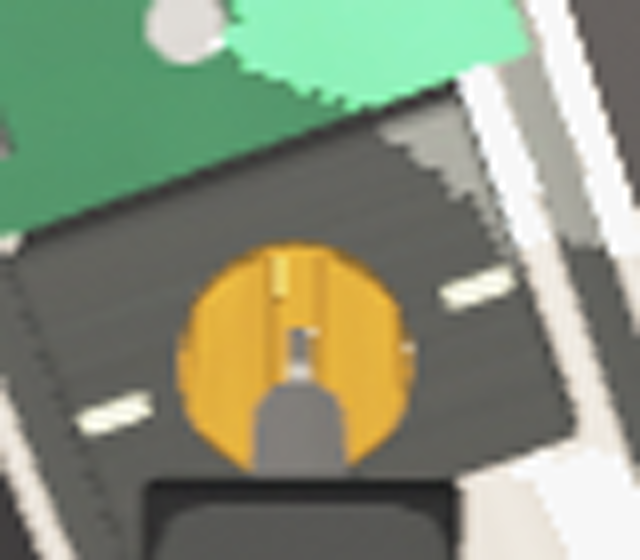

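```bash
python3 -m pendant '[[[0,0,0.3,0,1.8]]]';python3 -m pendant '[[[0,0,0.3,0,1.8]]]';python3 -m pendant '[[[0,0,0.2,0,1.8]]]';python3 -c "
from h import *
p=capture('wrist');save(p,'aa_w',(240,170,320,240),8)
t,M=tool();tip=t+M[:,2]*.118;print(tip,proj(p,tip),M[:,2])
plan((.5185,.1265,.178),63.5)
"
```

```text
time: 20.65
eef_pos: [0.5192, 0.127, 0.1622]
tool_rot: [0.851, 0.524, 0.005, -0.003]
force: [0.2, -0.3, -1.3]
width: 0.0211
time: 20.75
eef_pos: [0.5192, 0.127, 0.159]
tool_rot: [0.851, 0.524, 0.005, -0.003]
force: [0.3, 1.2, 2.9]
width: 0.0214
time: 20.85
eef_pos: [0.5196, 0.1272, 0.1585]
tool_rot: [0.851, 0.524, 0.006, -0.003]
force: [-4.2, 0.8, 18.7]
width: 0.0216
[0.52020304 0.12848227 0.04065674] [278.24098452 215.53144865] [ 0.00602407  0.01143937 -0.99991642]
at [0.5195 0.1271 0.1586] head 63.25 toolz [ 0.006   0.0114 -0.9999] F [-2.9  0.2  9.6] t 20.9 -> 1
[-0.08, -0.06, -1.94, np.float64(-0.2)]
```

View pics/aa_w.png

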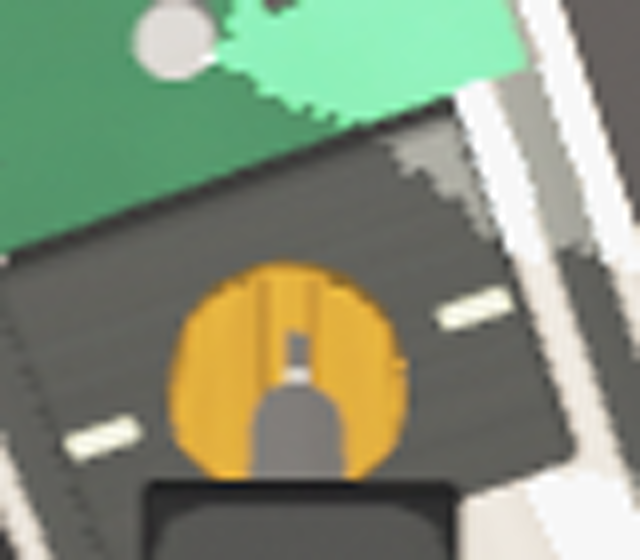

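```bash
python3 -m pendant '[[[0,0,0.03,7,1.8],[0,0,0.03,7,1.8],[0,0,0.03,7,1.8]]]' 80;python3 -c "
from h import *
p=capture('wrist');save(p,'ab_w',(220,150,340,250),6)
t,M=tool();tip=t+M[:,2]*.118;print(tip,proj(p,tip),M[:,2])
plan((.5185,.1265,.159),63.5)
"
```

```text
time: 21.2
eef_pos: [0.5195, 0.1268, 0.1591]
tool_rot: [0.935, 0.355, 0.005, -0.004]
force: [-0.7, -0.5, 0.3]
width: 0.0209
[0.52042375 0.12792879 0.04110546] [279.33930066 215.1095961 ] [ 0.0073937   0.01034825 -0.99991912]
at [0.5196 0.1267 0.1591] head 41.36 toolz [ 0.0074  0.0103 -0.9999] F [ 0.  -0.3  2. ] t 21.25 -> 3
[-0.03, -0.02, 0.0, np.float64(-7.4)]
[-0.03, -0.02, 0.0, np.float64(-7.4)]
[-0.03, -0.03, 0.0, np.float64(-7.4)]
```

View pics/ab_w.png

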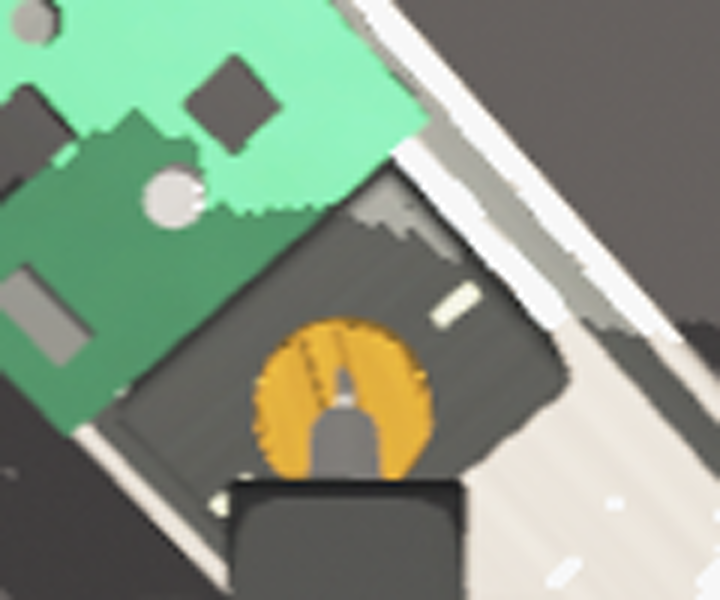

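```bash
python3 -m pendant '[[[0,0,0.05,7,1.8],[0,0,0.05,7,1.8],[0,0,0.05,7,1.8]]]' 80;python3 -c "
from h import *
p=capture('wrist');save(p,'ac_w',(220,150,340,250),6)
t,M=tool();tip=t+M[:,2]*.118;print(tip,proj(p,tip),M[:,2])
plan((.5185,.1265,.159),63.5)
print(sense()['ft_torque'])
"
```

```text
time: 21.55
eef_pos: [0.5199, 0.1257, 0.159]
tool_rot: [0.985, 0.174, 0.005, -0.003]
force: [-0.6, -1.1, 3.5]
width: 0.0215
[0.52090025 0.12654728 0.04103107] [280.08051873 214.52995406] [ 0.00874925  0.00774884 -0.9999317 ]
at [0.5199 0.1256 0.159 ] head 19.86 toolz [ 0.0087  0.0077 -0.9999] F [-1.1 -2.2  3.5] t 21.6 -> 6
[-0.02, -0.02, 0.0, np.float64(-7.3)]
[-0.01, -0.02, 0.0, np.float64(-7.3)]
[-0.01, -0.02, 0.0, np.float64(-7.3)]
[-0.01, -0.03, 0.0, np.float64(-7.3)]
[-0.0, -0.03, 0.0, np.float64(-7.3)]
[-0.0, -0.03, 0.0, np.float64(-7.3)]
[-0.34342906  0.27171786  0.06238446]
```

View pics/ac_w.png

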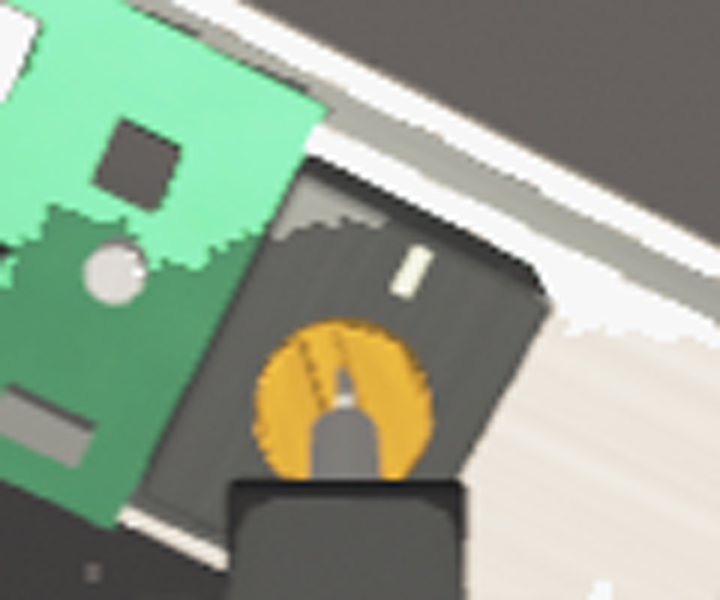

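```bash
python3 -m pendant '[[[0,-0.03,0.05,7,1.8],[0,-0.03,0.05,7,1.8],[0,-0.03,0.05,7,1.8]]]' 80;python3 -m pendant '[[[0,-0.03,0.05,7,1.8]]]'; python3 -c "
from h import *
p=capture('wrist');save(p,'ad_w',(220,150,340,250),6)
t,M=tool();tip=t+M[:,2]*.118;print(tip,proj(p,tip),M[:,2])
plan((.5185,.1265,.159),-10)
print(sense()['ft_torque'])
"
```

```text
time: 21.9
eef_pos: [0.5197, 0.1247, 0.159]
tool_rot: [1.0, -0.01, 0.005, -0.002]
force: [-1.6, -1.3, 4.5]
width: 0.0208
time: 22.0
eef_pos: [0.5196, 0.1244, 0.159]
tool_rot: [0.997, -0.071, 0.005, -0.001]
force: [-1.2, -2.1, 4.1]
width: 0.0211
[0.52062459 0.12471949 0.0410137 ] [280.6185159  213.38938457] [ 0.00935668  0.00222641 -0.99995375]
at [0.5195 0.1245 0.159 ] head -8.31 toolz [ 0.0094  0.0022 -1.    ] F [-1.3 -1.8  5. ] t 22.05 -> 1
[-0.13, -0.19, 0.0, np.float64(1.7)]
[-0.52954885  0.38117953  0.05642607]
```

View pics/ad_w.png

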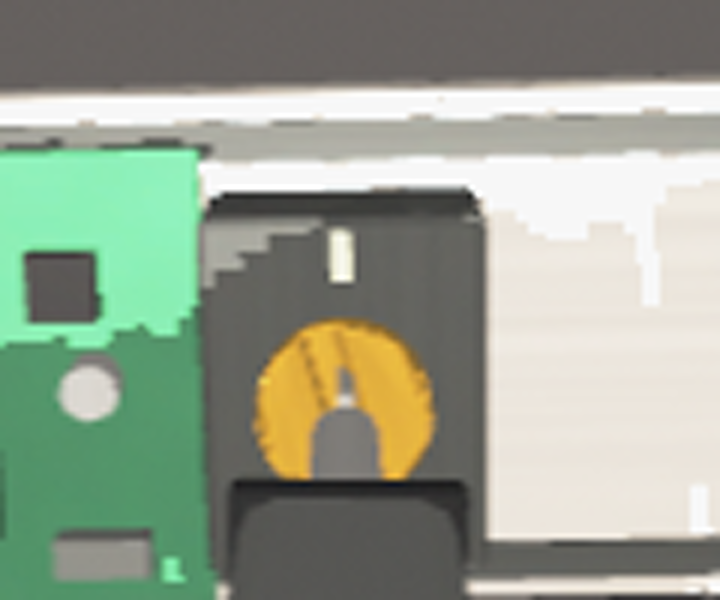

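```bash
for i in 1; do python3 -m pendant '[[[0,-0.03,0.05,7,1.8]]]'; python3 -c "
from h import *
print(sense()['ft_torque'])"; done; python3 -m pendant '[[[0,-0.03,0.05,6,1.8]]]'; python3 -c "
from h import *
print(sense()['ft_torque'])
p=capture('wrist');save(p,'ae_w',(220,150,340,250),6)
t,M=tool();tip=t+M[:,2]*.118;print(tip,M[:,2])
plan((.5185,.1265,.159),-10)
"
```

```text
time: 22.15
eef_pos: [0.5194, 0.1241, 0.159]
tool_rot: [0.991, -0.132, 0.004, -0.001]
force: [-1.4, -3.2, 4.9]
width: 0.021
[-0.50581058  0.42419748  0.09863744]
time: 22.25
eef_pos: [0.5192, 0.1239, 0.159]
tool_rot: [0.983, -0.183, 0.004, -0.001]
force: [-1.7, -1.9, 4.8]
width: 0.0212
[-0.50771791  0.50723142  0.1089505 ]
[0.5201721  0.12390477 0.04097733] [ 8.66743728e-03 -2.84324475e-04 -9.99962397e-01]
at [0.5191 0.1239 0.159 ] head -21.24 toolz [ 8.7e-03 -3.0e-04 -1.0e+00] F [-1.4 -1.5  5.2] t 22.3 -> 2
[-0.08, -0.11, -0.0, np.float64(-5.6)]
[-0.07, -0.11, -0.0, np.float64(-5.6)]
```

View pics/ae_w.png

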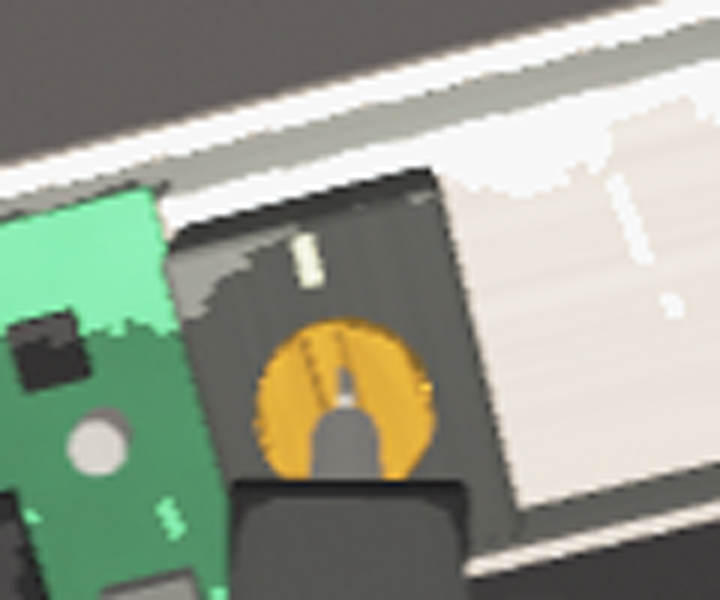

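```bash
python3 -m pendant '[[[0,0,0.05,4,1.8]]]'; python3 -c "
from h import *
print(sense()['ft_torque'])"; python3 -m pendant '[[[0,0,0.05,4,1.8]]]'; python3 -c "
from h import *
print(sense()['ft_torque'])
p=capture('wrist');save(p,'af_w',(220,150,340,250),6)
t,M=tool();tip=t+M[:,2]*.118;print(tip,M[:,2])
plan((.5185,.1265,.159),-10)
"
```

```text
time: 22.4
eef_pos: [0.519, 0.1237, 0.159]
tool_rot: [0.976, -0.217, 0.004, -0.001]
force: [-0.8, -0.1, 4.7]
width: 0.0213
[-0.22523479  0.39780554  0.10482019]
time: 22.5
eef_pos: [0.5188, 0.1235, 0.159]
tool_rot: [0.969, -0.249, 0.004, -0.0]
force: [-1.5, -0.8, 4.7]
width: 0.0211
[-0.26709504  0.49126667  0.2461505 ]
[0.51978373 0.12336244 0.04101572] [ 0.00847704 -0.00125032 -0.99996329]
at [0.5188 0.1235 0.159 ] head -28.95 toolz [ 0.0085 -0.0013 -1.    ] F [-2.4 -1.9  5.2] t 22.55 -> 3
[-0.06, -0.08, 0.0, np.float64(-6.3)]
[-0.05, -0.09, 0.0, np.float64(-6.3)]
[-0.04, -0.09, 0.0, np.float64(-6.3)]
```

View pics/af_w.png

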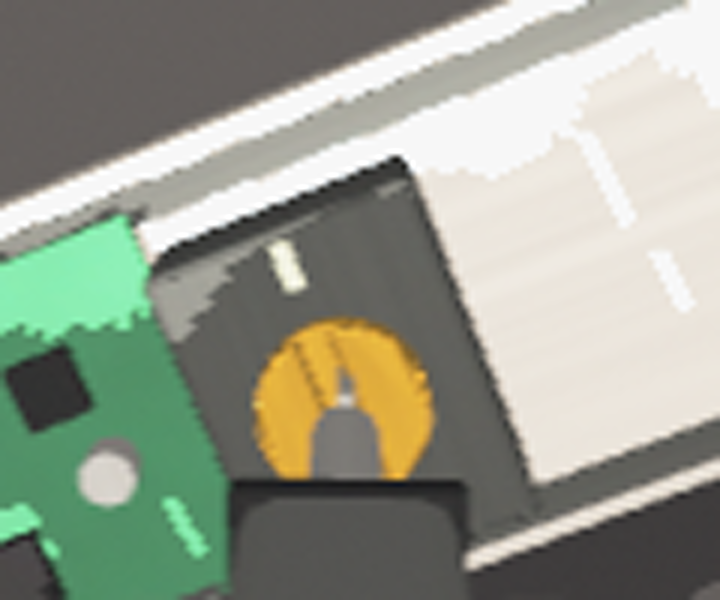

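```bash
python3 -m pendant '[[[0,0,0.05,4,1.8],[0,0,0.05,1,1.8],[0,0,0.03,0,1.8],[0,0,0.03,0,1.8]]]'; python3 -c "
from h import *
print(sense()['ft_torque'])
p=capture('wrist');save(p,'ag_w',(220,150,340,250),6)
t,M=tool();tip=t+M[:,2]*.118;print(tip,M[:,2])
plan((.5185,.1265,.159),-10)
p=capture('side');save(p,'ag_s',(200,130,320,240),6)
"
```

```text
time: 22.95
eef_pos: [0.5185, 0.1234, 0.159]
tool_rot: [0.959, -0.283, 0.005, -0.0]
force: [-1.0, -0.9, 4.1]
width: 0.0212
[-0.24708292  0.40945094  0.27520631]
[0.51955851 0.12316014 0.04104258] [ 0.00892953 -0.00190337 -0.99995832]
at [0.5185 0.1234 0.159 ] head -32.89 toolz [ 0.0089 -0.0019 -1.    ] F [-1.5 -0.4  5.4] t 23.0 -> 3
[-0.06, -0.09, 0.0, np.float64(-7.6)]
[-0.04, -0.09, 0.0, np.float64(-7.6)]
[-0.03, -0.1, 0.0, np.float64(-7.6)]
```

View pics/ag_w.png

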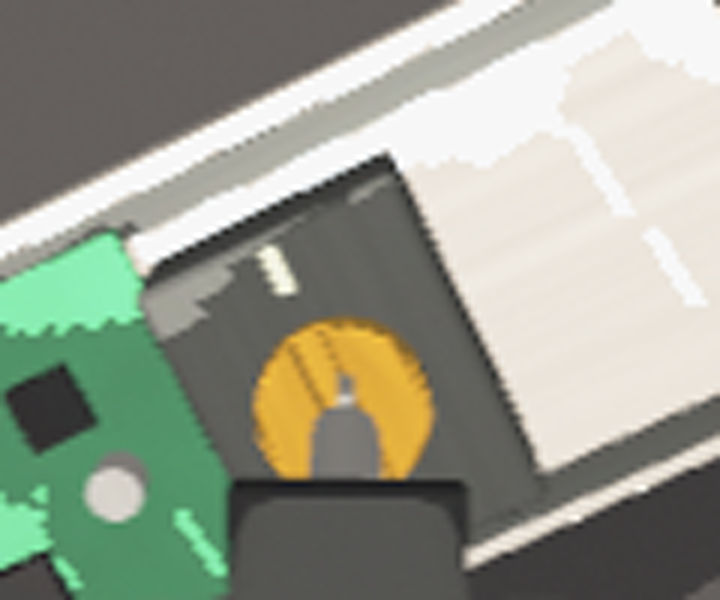

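View pics/ag_s.png

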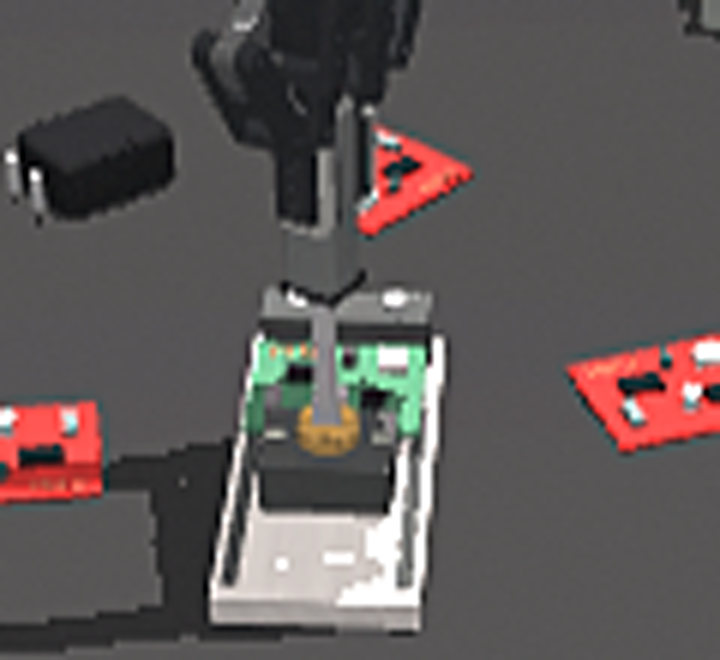

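```bash
python3 -c "
from h import *
p=capture('wrist');save(p,'ah_w',(140,110,440,320),2.6)
P=lambda a,b,z: back(p,(220+a/6,150+b/6),z)[:2]
a=np.radians(83.2);yh=np.array([np.cos(a),np.sin(a)])
m=P(278,270,.038);e1=P(390,160,.038);e2=P(540,470,.038);f1=P(150,272,.038);f2=P(235,478,.038)
s=P(345,405,.046);b1=P(122,232,.027);b2=P(215,440,.027)
for n,q in dict(mark=m,back1=e1,back2=e2,front1=f1,front2=f2,screw=s,bd1=b1,bd2=b2).items(): print(n,q.round(4),round(-101+1000*(q-[.5102,.0576])@yh,1))
d=e1-e2;print(np.degrees(np.arctan2(d[1],d[0])))
p=capture('top');save(p,'ah_t',(190,180,290,270),7)
"
```

```text
mark [0.5374 0.1255] -30.4
back1 [0.5418 0.1046] -50.5
back2 [0.4937 0.1105] -50.4
front1 [0.5466 0.1403] -14.6
front2 [0.5159 0.147 ] -11.6
screw [0.5184 0.1269] -31.2
bd1 [0.5522 0.1426] -11.6
bd2 [0.5196 0.1488] -9.3
-6.959582584144533
```

View pics/ah_w.png

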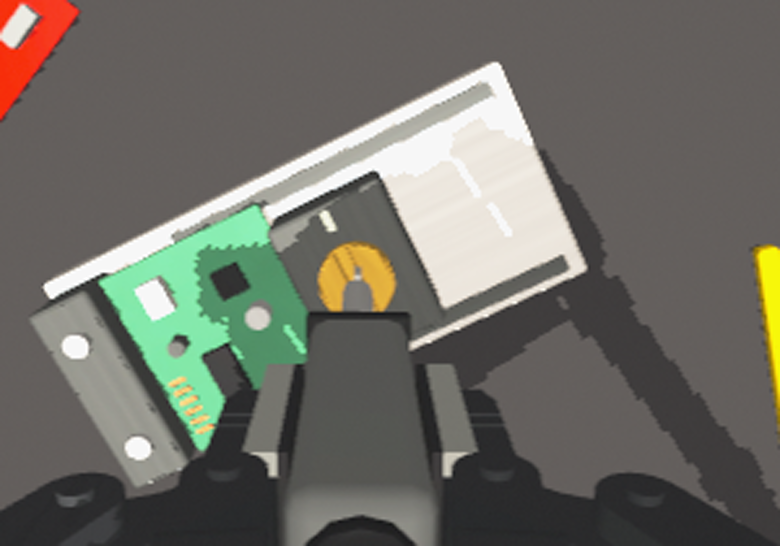

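View pics/ah_t.png

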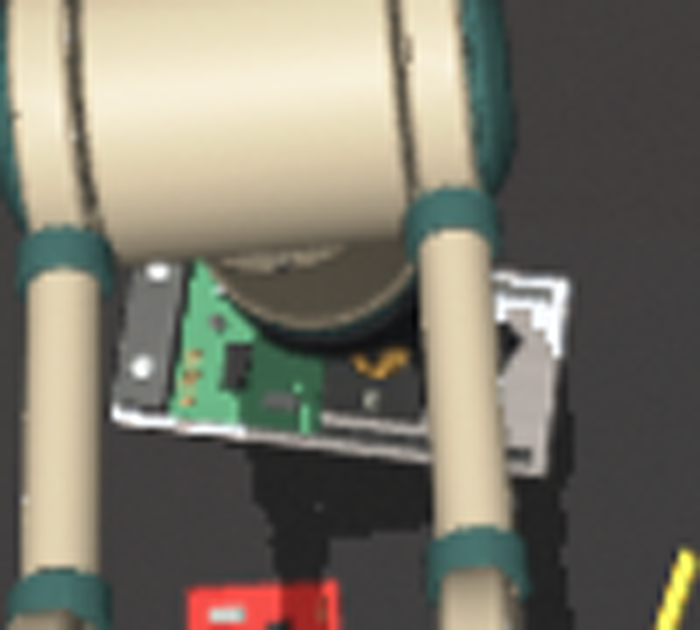

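```bash
python3 -c "
from h import *
p=capture('wrist')
save(p,'ai_w',(140,110,290,230),5.3)
P=lambda a,b,z: back(p,(140+a/2.6,110+b/2.6),z)[:2]
a=np.radians(83.1);yh=np.array([np.cos(a),np.sin(a)])
pts=dict(be1=P(500,62,.014),be2=P(586,268,.014),jb1=P(378,172,.038),jb2=P(443,310,.038),fx1=P(92,292,.04),fx2=P(190,460,.04),bdf1=P(102,281,.027),bdf2=P(203,450,.027),bdb1=P(263,205,.027),bdb2=P(300,290,.027),mark=P(328,221,.038))
b=pts['be1']@yh/2+pts['be2']@yh/2
for n,q in pts.items(): print(n,q.round(4),round(-101+1000*(q@yh-b),1))
"
```

```text
be1 [0.5474 0.0529] -101.4
be2 [0.4709 0.0629] -100.6
jb1 [0.5419 0.1042] -51.1
jb2 [0.4929 0.1107] -50.6
fx1 [0.5594 0.2012] 47.3
fx2 [0.4944 0.21  ] 48.3
bdf1 [0.5598 0.2021] 48.2
bdf2 [0.4908 0.2103] 48.1
bdb1 [0.5517 0.1421] -12.3
bdb2 [0.5212 0.1482] -9.9
mark [0.5375 0.1256] -30.4
```

View pics/ai_w.png

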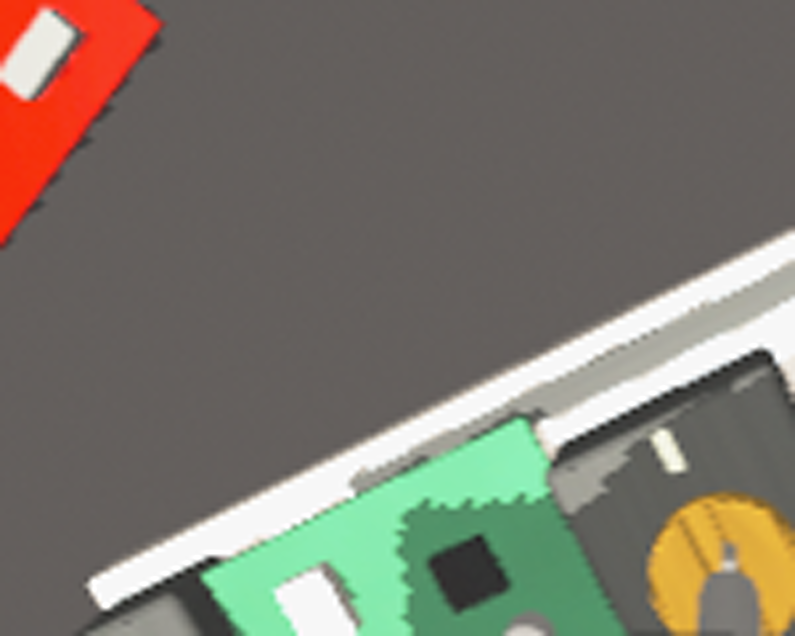

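```bash
python3 -m pendant '[[[0,0,0,-7,1.8],[0,0,0,-5,1.8],[0,0,-0.7,0,1.8],[0,0,-1.2,0,1.8],[0,0,-2,0,1.8]]]'; python3 -m pendant '[[[0,0,-3,0,1.8],[0,0,-3,0,1.8],[0,0,0,0,1.8]]]'; python3 -c "
from h import *
plan((.505,.0,.26),55,step=3.5)
p=capture('side');save(p,'aj_s',(200,130,320,240),6)
p=capture('wrist');save(p,'aj_w')
"
```

```text
time: 23.7
eef_pos: [0.5168, 0.1242, 0.1959]
tool_rot: [0.984, -0.178, 0.001, -0.0]
force: [-1.1, 0.3, -1.4]
width: 0.0213
time: 24.0
eef_pos: [0.5183, 0.1248, 0.2616]
tool_rot: [0.984, -0.179, 0.004, -0.002]
force: [0.4, 0.1, -1.4]
width: 0.0213
at [0.5183 0.1248 0.2616] head -20.66 toolz [ 0.0082  0.002  -1.    ] F [ 0.4  0.1 -1.4] t 24.0 -> 10
[0.32, 1.21, 0.01, np.float64(-7.6)]
[0.15, 1.25, 0.01, np.float64(-7.6)]
[-0.01, 1.26, 0.01, np.float64(-7.6)]
[-0.18, 1.24, 0.01, np.float64(-7.6)]
[-0.34, 1.21, 0.01, np.float64(-7.6)]
[-0.5, 1.15, 0.01, np.float64(-7.6)]
[-0.64, 1.08, 0.01, np.float64(-7.6)]
[-0.78, 0.98, 0.01, np.float64(-7.6)]
[-0.9, 0.87, 0.01, np.float64(-7.6)]
[-1.01, 0.75, 0.01, np.float64(-7.6)]
```

View pics/aj_s.png

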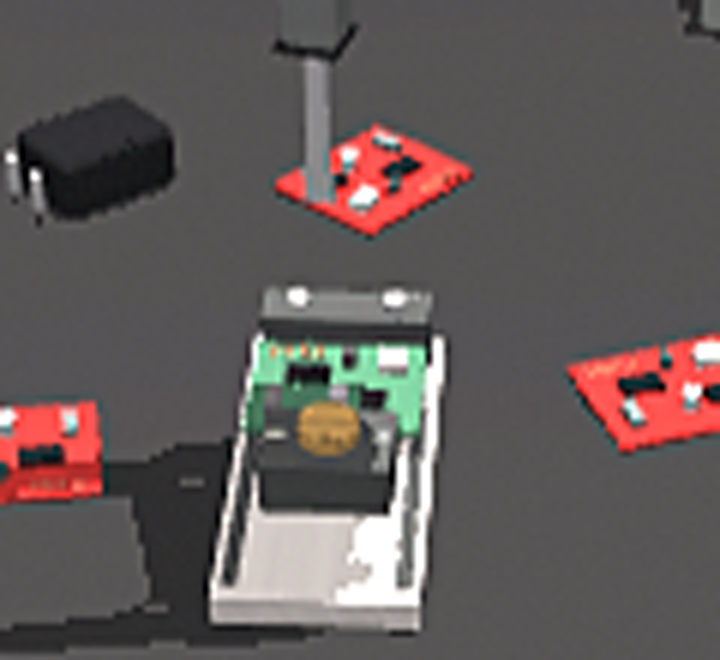

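View pics/aj_w.png

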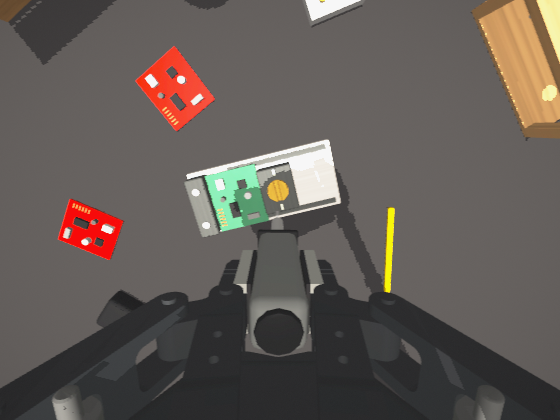

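```bash
python3 -c "
from h import *
p=capture('wrist');save(p,'ak_w',(240,150,320,220),8)
"
```

```text
(no output)
```

View pics/ak_w.png

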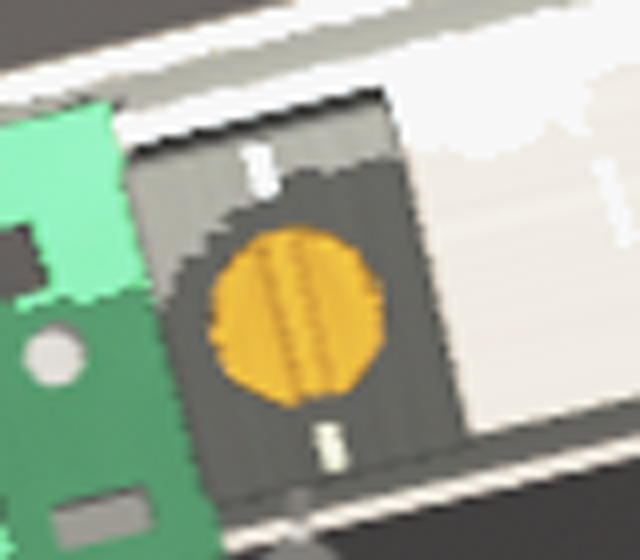

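```bash
python3 -c "
from h import *
plan((.5125,-.195,.262),55,step=3.5)
"
```

```text
at [0.5152 0.1244 0.2564] head -20.63 toolz [-1.9e-03  7.0e-04 -1.0e+00] F [-0.5 -0.4 -1.2] t 24.15 -> 10
[1.1, 3.0, -0.06, np.float64(-7.6)]
[0.7, 3.12, -0.06, np.float64(-7.6)]
[0.28, 3.18, -0.06, np.float64(-7.6)]
[-0.14, 3.19, -0.06, np.float64(-7.6)]
[-0.56, 3.14, -0.06, np.float64(-7.6)]
[-0.97, 3.04, -0.06, np.float64(-7.6)]
[-1.36, 2.89, -0.06, np.float64(-7.6)]
[-1.73, 2.69, -0.06, np.float64(-7.6)]
[-2.07, 2.43, -0.06, np.float64(-7.6)]
[-2.37, 2.14, -0.06, np.float64(-7.6)]
```

```bash
python3 -m pendant '[[[0.6,1.8,-0.1,-7.6,1.8],[0.7,3.1,-0.1,-7.6,1.8],[0.3,3.2,-0.1,-7.6,1.8],[-0.1,3.2,-0.1,-7.6,1.8],[-0.6,3.1,-0.1,-7.6,1.8]]]'; python3 -c "
from h import *
plan((.5125,-.195,.262),55,step=3.5)
"
```

```text
time: 24.65
eef_pos: [0.5106, -0.0219, 0.2521]
tool_rot: [0.986, 0.167, -0.009, -0.004]
force: [0.6, 0.1, -1.2]
width: 0.0215
at [ 0.5106 -0.0219  0.2521] head 19.19 toolz [-0.0186  0.0048 -0.9998] F [ 0.6  0.1 -1.2] t 24.65 -> 5
[-1.1, 3.28, -0.22, np.float64(-7.2)]
[-1.5, 3.12, -0.22, np.float64(-7.2)]
[-1.88, 2.9, -0.22, np.float64(-7.2)]
[-2.23, 2.65, -0.22, np.float64(-7.2)]
[-2.54, 2.35, -0.22, np.float64(-7.2)]
```

```bash
python3 -m pendant '[[[-1.1,3.2,-0.3,-7.2,1.8],[-1.5,3.1,-0.3,-7.2,1.8],[-1.9,2.9,-0.3,-7.2,1.8],[-2.2,2.6,-0.3,-7.2,1.8],[-1.5,1.4,-0.3,-7.2,1.8]]]'; python3 -m pendant '[[[0,0,0,0,1.8],[0,0,0,0,1.8]]]';python3 -c "
from h import *
plan((.5125,-.2,.262),55,step=3.5)
p=capture('wrist');save(p,'al_w',(220,130,340,250),5)
t,M=tool();tip=t+M[:,2]*.118;print(tip,proj(p,tip))
print('hole',[ (round(r['score'],2),r['uv'],back(p,r['uv'],.08)) for r in place_of('stand_hole',p)[:2]])
"
```

```text
time: 25.15
eef_pos: [0.5082, -0.1852, 0.2561]
tool_rot: [0.88, 0.474, -0.013, -0.014]
force: [-0.4, 0.1, -0.3]
width: 0.021
time: 25.35
eef_pos: [0.5068, -0.1873, 0.2526]
tool_rot: [0.882, 0.471, -0.015, -0.016]
force: [-0.9, 0.7, -1.4]
width: 0.021
at [ 0.5068 -0.1873  0.2526] head 56.27 toolz [-0.0416  0.0146 -0.999 ] F [-0.9  0.7 -1.4] t 25.35 -> 1
[-0.75, 1.13, -0.98, np.float64(1.3)]
[ 0.50194052 -0.18553812  0.13463163] [278.5529073  215.27404656]
hole [(0.87, [297.5, 203.6], array([ 0.51336105, -0.1981726 ,  0.08      ]))]
```

View pics/al_w.png

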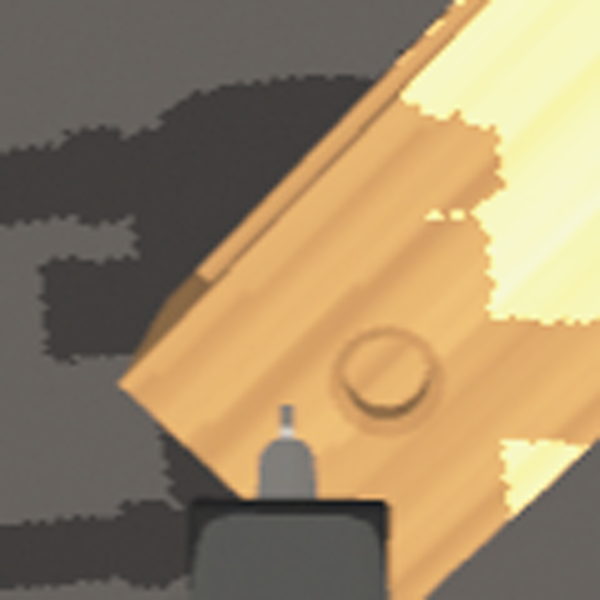

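```bash
python3 -c "
from h import *
plan((.5177,-.201,.215),55,step=3.5)
"
```

```text
at [ 0.5071 -0.1867  0.253 ] head 56.38 toolz [-0.0411  0.0139 -0.9991] F [ 0.4  0.5 -1.8] t 25.45 -> 2
[-0.28, 0.92, 1.86, np.float64(0.7)]
[-0.27, 0.92, 1.86, np.float64(0.7)]
```

```bash
python3 -m pendant '[[[-0.3,0.9,1.3,0,1.8],[-0.3,0.9,1.3,0,1.8],[0,0,0,0,1.8],[0,0,0,0,1.8]]]';python3 -c "
from h import *
plan((.5177,-.201,.205),55,step=3.5)
p=capture('wrist');save(p,'am_w',(220,130,340,250),5)
t,M=tool();tip=t+M[:,2]*.118;print(tip,proj(p,tip),M[:,2])
print('hole',[ (round(r['score'],2),r['uv'],back(p,r['uv'],.08)) for r in place_of('stand_hole',p)[:2]])
"
```

```text
time: 25.85
eef_pos: [0.5184, -0.1991, 0.2227]
tool_rot: [0.881, 0.473, -0.015, -0.017]
force: [0.5, 0.1, -0.6]
width: 0.0214
at [ 0.5184 -0.1991  0.2227] head 56.51 toolz [-0.0428  0.0157 -0.999 ] F [ 0.5  0.1 -0.6] t 25.85 -> 1
[-0.18, 0.13, 1.77, np.float64(1.5)]
[ 0.51319626 -0.19718771  0.10472884] [278.45907987 215.37425918] [-0.04308841  0.01577143 -0.99894677]
hole [(0.82, [279.9, 209.5], array([ 0.51231574, -0.19891707,  0.08      ]))]
```

View pics/am_w.png

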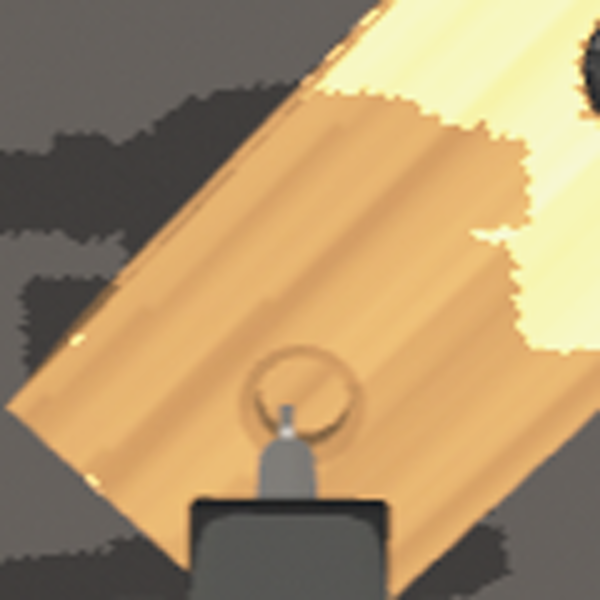

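```bash
python3 -m pendant '[[[-0.2,0.2,1.0,0,1.8],[0,0,0.8,0,1.8],[0,0,0,0,1.8],[0,0,0,0,1.8]]]';python3 -c "
from h import *
plan((.5177,-.201,.205),55,step=3.5)
p=capture('wrist');save(p,'an_w',(220,130,340,250),5)
t,M=tool();tip=t+M[:,2]*.118;print(tip,proj(p,tip),M[:,2])
print('hole',[ (round(r['score'],2),r['uv'],back(p,r['uv'],.08)) for r in place_of('stand_hole',p)[:2]])
p=capture('side');save(p,'an_s',(190,200,330,350),4)
"
```

```text
time: 26.35
eef_pos: [0.5182, -0.2016, 0.2042]
tool_rot: [0.881, 0.473, -0.015, -0.016]
force: [0.2, -1.0, -2.1]
width: 0.0214
at [ 0.5182 -0.2016  0.2042] head 56.52 toolz [-0.0412  0.0148 -0.999 ] F [ 0.2 -1.  -2.1] t 26.35 -> 1
[0.02, -0.08, -0.08, np.float64(1.5)]
[ 0.51316376 -0.1997787   0.08629333] [278.44679099 215.33090541] [-0.04153811  0.0149873  -0.99902451]
hole [(0.82, [277.3, 214.4], array([ 0.51153942, -0.20001102,  0.08      ]))]
```

View pics/an_w.png

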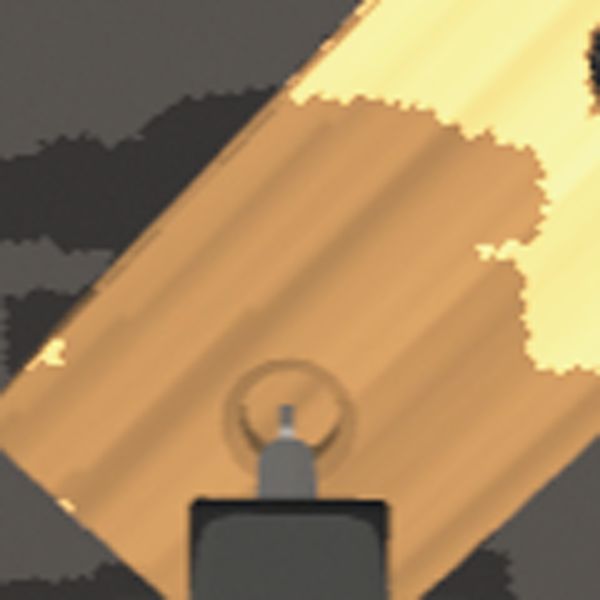

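View pics/an_s.png

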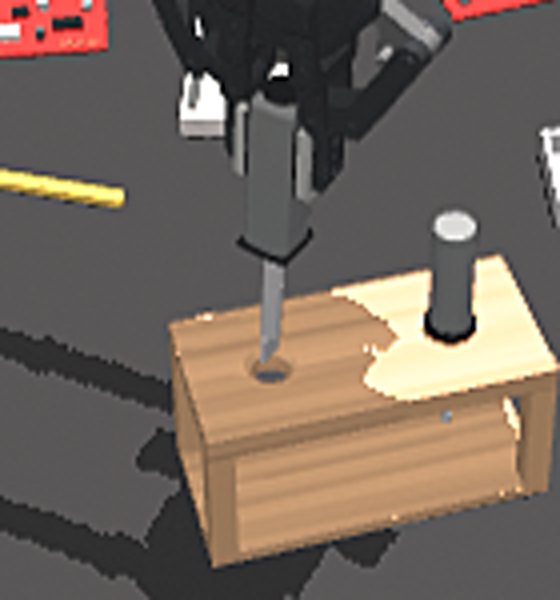

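```bash
python3 -m pendant '[[[0,0,1,0,1.8],[0,0,1,0,1.8],[0,0,0.5,0,1.8]]]';python3 -m pendant '[[[0,0,0.8,0,1.8],[0,0,0.8,0,1.8],[0,0,0,0,1.8]]]';python3 -c "
from h import *
plan((.515,-.2,.1312),55,step=3.5)
p=capture('wrist');save(p,'ao_w',(220,130,340,250),5)
t,M=tool();tip=t+M[:,2]*.118;print(tip,M[:,2])
p=capture('side');save(p,'ao_s',(190,200,330,350),4)
"
```

```text
time: 26.8
eef_pos: [0.518, -0.2016, 0.179]
tool_rot: [0.881, 0.473, -0.014, -0.015]
force: [0.5, 0.2, -0.9]
width: 0.0212
time: 27.1
eef_pos: [0.5163, -0.2009, 0.1598]
tool_rot: [0.881, 0.473, -0.015, -0.016]
force: [0.0, -0.6, -1.4]
width: 0.0211
at [ 0.5163 -0.2009  0.1598] head 56.52 toolz [-0.0411  0.0148 -0.999 ] F [ 0.  -0.6 -1.4] t 27.1 -> 1
[0.03, -0.03, 2.87, np.float64(1.5)]
[ 0.51181911 -0.19933801  0.04248969] [-0.04033863  0.01434478 -0.99908309]
```

View pics/ao_w.png

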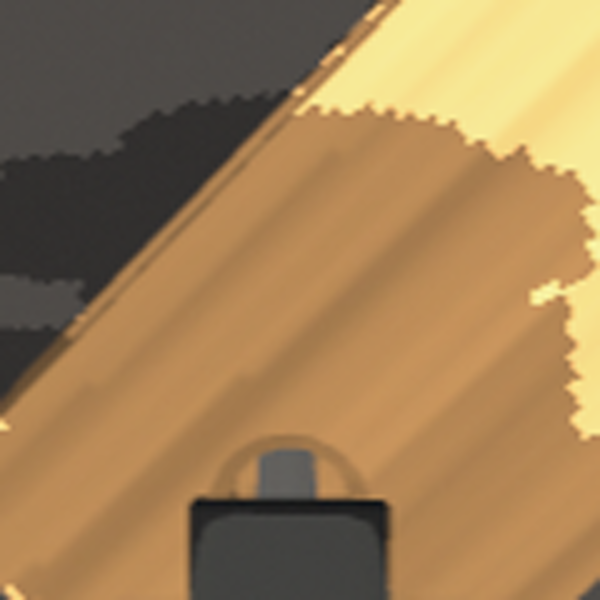

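View pics/ao_s.png

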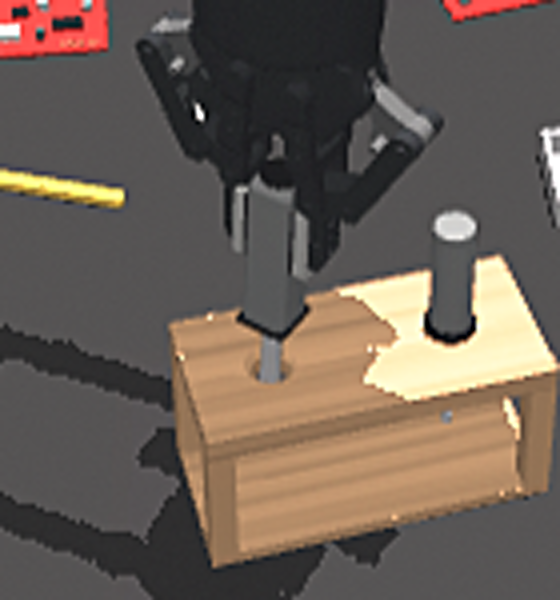

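```bash
python3 -m pendant '[[[0,0,1,0,1.8],[0,0,1,0,1.8],[0,0,0.3,0,1.8]]]';python3 -m pendant '[[[0,0,0.3,0,1.8]]]';python3 -m pendant '[[[0,0,0.3,0,1.8]]]';python3 -c "
from h import *
plan((.515,-.2,.1312),55,step=3.5)
t,M=tool();tip=t+M[:,2]*.118;print(tip,M[:,2])
p=capture('side');save(p,'ap_s',(190,200,330,350),4)
"
```

```text
time: 27.5
eef_pos: [0.517, -0.2014, 0.1375]
tool_rot: [0.881, 0.473, -0.013, -0.014]
force: [-0.0, 0.0, -1.9]
width: 0.0214
time: 27.6
eef_pos: [0.5168, -0.2013, 0.134]
tool_rot: [0.881, 0.473, -0.013, -0.014]
force: [-0.3, -0.6, -1.1]
width: 0.021
time: 27.7
eef_pos: [0.5167, -0.2013, 0.1313]
tool_rot: [0.881, 0.473, -0.013, -0.014]
force: [-4.1, 3.0, 23.7]
width: 0.021
at [ 0.5167 -0.2013  0.1313] head 56.52 toolz [-0.0369  0.0125 -0.9992] F [-4.1  3.  23.7] t 27.7 -> 1
[0.02, -0.21, 0.02, np.float64(1.5)]
[ 0.51231531 -0.19981981  0.01339473] [-0.03690625  0.01246706 -0.99924096]
```

View pics/ap_s.png

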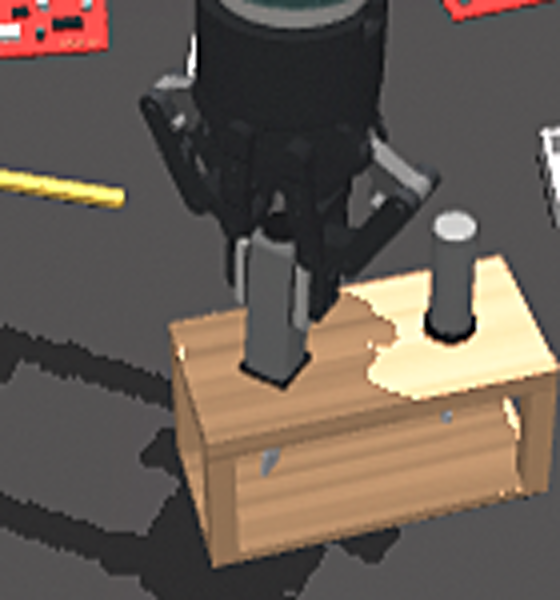

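```bash
python3 -m pendant '[[[0,0,-0.05,0,2.4],[0,0,0,0,3.2],[0,0,0,0,4.8],[0,0,0,0,4.8],[0,0,0,0,4.8]]]';python3 -c "
from h import *
plan((.515,-.2,.1312),55,step=3.5)
p=capture('wrist');save(p,'aq_w')
"
```

```text
time: 28.25
eef_pos: [0.5174, -0.2017, 0.1328]
tool_rot: [0.881, 0.473, -0.013, -0.013]
force: [0.6, -0.7, -0.8]
width: 0.0483
at [ 0.5174 -0.2017  0.1328] head 56.52 toolz [-0.0346  0.0112 -0.9993] F [ 0.6 -0.7 -0.8] t 28.25 -> 1
[0.01, -0.29, 0.17, np.float64(1.5)]
```

View pics/aq_w.png

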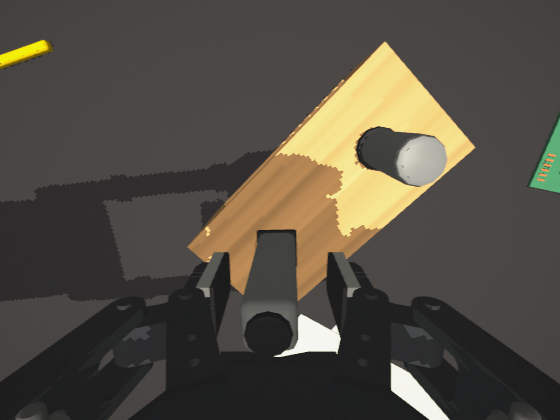

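```bash
python3 -m pendant '[[[0,-0.2,-1.5,0,4.8],[0,-0.1,-2.5,0,4.8],[0,0,-3,0,4.8],[0,0,-3,0,4.8],[0,0,-3,0,4.8]]]';python3 -m pendant '[[[-3,0,-2,0,4.8],[-3,0,0,0,4.8],[-3,0,0,0,4.8],[0,0,0,0,4.8],[0,0,0,0,4.8]]]';python3 -c "
from h import *
print(sense()['time'],tool()[0])
p=capture('side');save(p,'ar_s')
p=capture('wrist');save(p,'ar_w')
p=capture('top');save(p,'ar_t',(190,160,430,280),3.3)
"
```

```text
time: 28.8
eef_pos: [0.5165, -0.2, 0.2614]
tool_rot: [0.881, 0.473, -0.016, -0.019]
force: [0.1, 0.4, -0.7]
width: 0.0481
time: 29.3
eef_pos: [0.4695, -0.2785, 0.2892]
tool_rot: [0.88, 0.474, -0.013, -0.013]
force: [0.2, -0.2, -0.1]
width: 0.0482
29.3 [ 0.46946121 -0.27854391  0.2891872 ]
```

View pics/ar_s.png

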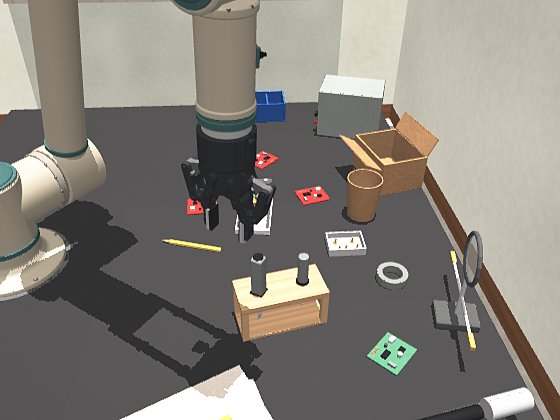

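View pics/ar_w.png

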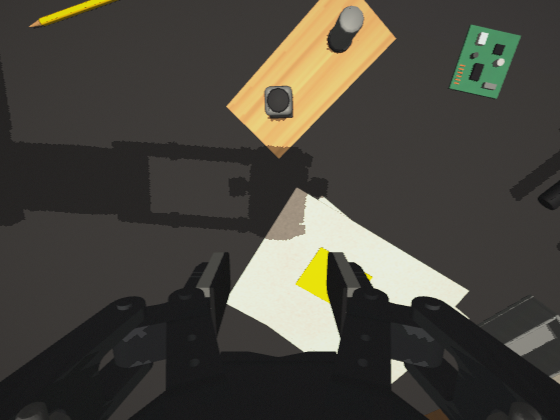

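View pics/ar_t.png

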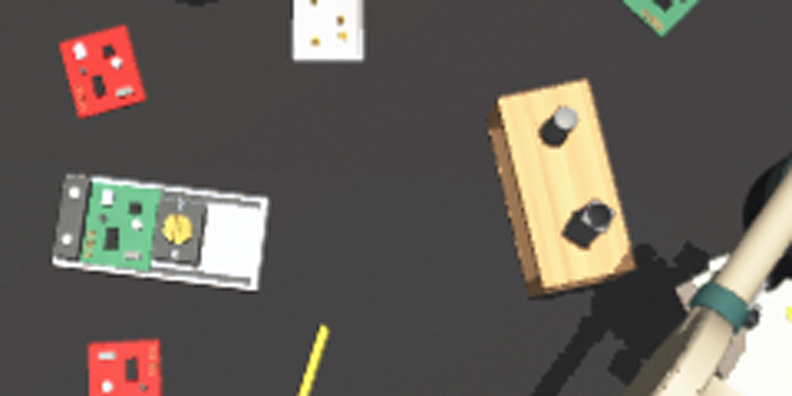

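```bash
python3 -c "
from h import *
p=capture('wrist');save(p,'as_w',(250,70,310,130),10)
print('cap',back(p,(279,100),.164))
p=capture('top');save(p,'as_t',(190,180,290,270),7)
"
```

```text
cap [ 0.5146908  -0.20174632  0.164     ]
```

View pics/as_w.png

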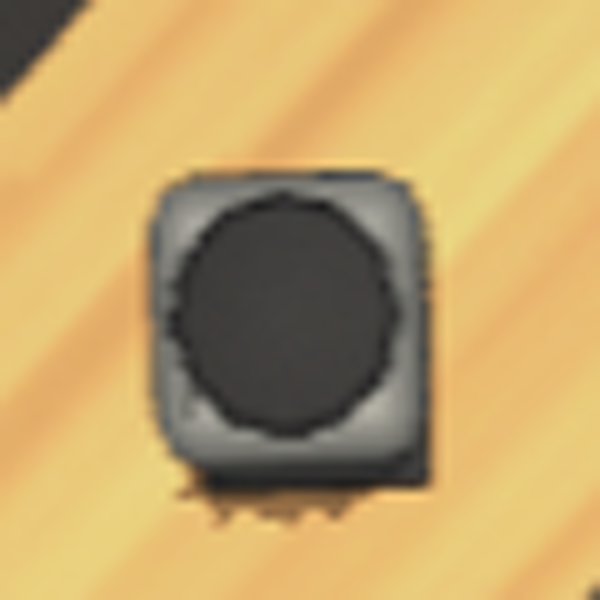

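View pics/as_t.png

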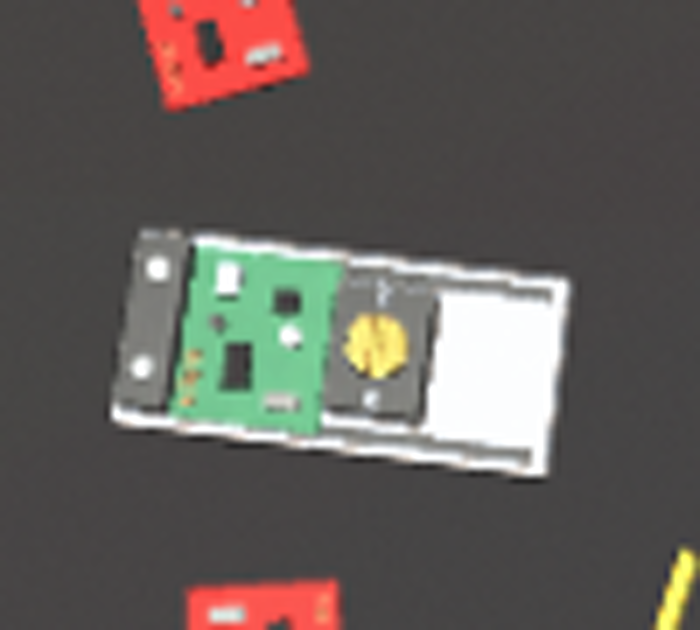

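The pictures show the board held between both jaws with no gap, the slot in line with the white marks, and the driver upright in its own hole. I'm handing the job in.

```bash
python3 -c "
from h import *
print(close_job(), sense()['time'])"
```

```text
the job is handed in; nothing more can be done
the job is handed in; nothing more can be done
```

The job is done and handed in after about 29.5 s of the 72 s allowed. I pushed the loose jaw against the board and turned the screw home with the square-handled driver. The driver is back in its own hole and released.

- **Jaw:** the push force rose to about 32 N while the jaw stopped moving. With the screw home, the wrist picture put its back face at y ≈ −50 mm of the holder, about 0.036 m of travel. The last top picture shows no gap at the board.
- **Screw:** the blade sat on the slot floor, with its tip at about 41 mm. The turning moment then rose from 0.10 to about 0.27 N m at the stop. The slot lined up with the white marks to within 1–2°. The tool ended about 26° past the slot because of play between blade and slot.
- **Driver:** its shoulder pressed on the plate at about 24 N before I let go. In the last picture the cap lies within about 3 mm of the hole's axis, so the driver stands upright.
- **Other things:** the round driver, cup, pencil, tape, spare board and adaptor were not touched, and the ones in the last pictures look unmoved. The fingers stayed clear of the screw.

- **Extra contact:** pushing the jaw tilted the tool by about 0.075 rad. To straighten it I pressed the closed fingers against the fixed jaw from outside at up to about 30 N.
- **Disagreement:** the arm's reading of the tip drifted about 5 mm in y while turning the screw. The pictures showed the jaw still closed, so I put the drift down to the driver leaning slightly in the grip.

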